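Sort the dispensary counter into its trays

ROBOT

A 7-joint arm with a two-finger parallel gripper is mounted at the origin on a cart in front of the work surface, level with it; the furniture and walls round the work are solid. World frame = base frame: x ahead of the robot, y to its left, z up, the work surface at z = 0. Lengths are in m, angles in degrees, forces in N, time in s.
With the tool pointing down it reaches from about 0.425 to 0.875 m from the base axis. Payload 4.7 kg.
Tool frame: the origin (TCP) lies midway between the tips of the shut fingers; the grasp point (between the pads) lies 19 mm behind it; z points along the fingers, y is the line along which they close (so a half turn about z gives the same grasp; the last joint's range is limited). The gripper opens to 85 mm and grips with 20 to 120 N. Pads are 22 mm wide; open, the fingers measure 114 mm over their backs; the gripper's body (76 mm by 85 mm) begins 54 mm behind the grasp point. The pads swing forward as they close: fully open they stand 13 mm farther back than shut.
Start: joints at [65.036, 18.392, -4.016, 83.108, 1.295, 78.541, -3.26], TCP at [0.283, -0.585, 0.206] pointing down, gripper open.
Joint ranges: [-163.93, 163.93], [-17.29, 119.83], [-79.2, 71.16], [3.27, 140.29], [-89.18, 269.18], [5.43, 117.66], [-154.24, 154.24]. Speed limits (degrees/s): [147.25, 147.25, 180, 180, 180, 180, 180].

INTERFACE

Orientations are given as a 3x3 rotation matrix whose columns are the frame's x, y, z axes.
In Python, from rig import manip, optics gives the robot as it stands.
- The arm moves only by the tool send_rows, never from a script. Its argument "rows" is a list of rows, each a list of 7 numbers: the shift along the tool's x, y, z in shares of 0.8 m (1.0 is 0.8 m), then the turn, a rotation vector about the tool's x, y, z in fractions of the full range, 1 being 90 degrees, then the finger opening in m, from 0 to 0.0854. A call has 1 to 10 rows; each row is the pose to reach, as a shift and turn from the pose commanded when the call began, along the tool's axes at that moment; what a row does not reach only later rows make up. A row lasts 1/12 s, in which the tool goes at most 41.7 mm and 7.16 degrees, less where a joint would pass 70% of its speed; a pose out of reach is approached as far as the arm can. A call with a gripper value outside its range is refused whole. The fingers move at their own pace and stop on an object; "grip_force" is the grip in N (left out, the last holds). Time passes only in rows, so rows that repeat a pose let the fingers close. It gives the time, the measured TCP pose, the force, the opening and the grip force at its end, in the units of the state.
- manip.get_obs(): the state, without advancing time (a new reading comes with each control period).
- optics.grab_frame(name): name is "scene" or "top" or "wrist"; returns a dict with "frame" (384x512x3 uint8, red, green, blue), "K" (3x3 intrinsics, pixels), "R" (3x3) and "t" (3): a world point X has camera coordinates R X + t; the wrist camera has in their place "tool_from_camera" (4x4, takes a point from camera to tool coordinates, whose origin is the TCP and whose axes are the flange's). Camera axes: x right, y down, z forward; pixel columns grow to the right and rows downward; lengths in m; the calibration is good to about 2 mm. The wrist camera is an equidistant fisheye: a pixel r from the principal point sees the ray r / f radians off the axis. A picture is of the moment at which its call begins: read the wrist's pose just before it. There is no depth.
- manip.hand_in(): hands the job in; it is judged then, once.
The state is a dict: "time": time; "qpos": joint angles; "joint_vel": joint speeds; "joint_torque": joint torques, N m; "position": TCP position; "eef_rot": TCP orientation; "wrist_force": force on the tool from outside, world axes, zero at the start; "wrist_torque": the same for the moment, N m; "opening": finger opening in m; "finger_force": force on a finger pad.
Only numpy, scipy, OpenCV 4.12 (cv2) and the standard library are available. Lean on these libraries where they do the work, as an engineer would, in place of code of your own. Each camera call takes 0.05 s, during which the arm holds its last target. There are 200 camera calls.

TASK

Tidy the mixed row of things on the counter: swing the crate's bail right over and out of the way before any jar goes in, then stand the two spice jars in the wooden crate, one in each bay. Put the large brass weight in the wide bay of the weight tray and the small one in its narrow bay, and stand the stamp in the blue tray beside the ink pad. Everything ends upright and let go; leave the blue-and-white porcelain jar where it stands.

Things in the scene. Friction and masses are not known exactly. Their poses are not given: they have to be found in the camera images.
- jar_crate: Light wooden open crate, 130 (x) x 180 (y) x 50 (z) mm, fixed to the table, walls and floor 5 mm. A wall along its x axis at y = 0 divides it into two equal bays, each 120 mm (x) by about 82 mm (y), centred at x = 0, y = +45 and -45 mm. Origin: centre of its underside; z up. Steel ears for its bail on the ends y = +-90 mm, 80 mm high.
- bail (a joint): Angle a (rad) of the crate's U-shaped wire bail. Hinge along the crate's y axis at x = 40, z = 72 mm. Its bar has a black round grip 16 mm thick, 90 mm long (y = 0), at x = 40 - 52 cos a, z = 72 + 52 sin a (mm, crate frame). 0 (start): across the mouth. It swings freely up and over to the crate's +x side, stop at 2.9; once clearly past upright (1.57) it falls to the stop by itself.
- weight_tray: Low dark-wood tray with green floor, 100 (x) x 160 (y) mm, fixed; floor 4 mm thick, rim and divider 12 mm high, rim 5 mm thick. The divider (4 mm thick) runs along its x axis at y = +15 mm: wide bay from y = -75 to +13 mm (middle -31), narrow bay from y = +17 to +75 mm (middle +46); both reach x = +-45 mm. Origin: centre of its underside; z up.
- desk_tray: Low blue plastic tray, 110 (x) x 180 (y) mm, fixed; floor 4 mm thick, rim 12 mm high and 5 mm thick. A red and black ink pad (17 mm thick) is fixed in its -y half, out to y = +10 mm; the free floor beside it runs from y = +10 to +85 mm, x = +-50 mm (middle y = +48 mm). Origin: centre of its underside; z up.
- green_cap_jar: Spice jar with a green cap (pale label on its top), upright, 46 mm in diameter, 106 mm high, loose, 0.11 kg; cap 45 mm wide from 85 mm up. Origin: centre of its underside; z up.
- brown_cap_jar: Spice jar with a dark brown cap (green label on its top), upright, 44 mm in diameter, 105 mm high, loose, 0.11 kg; cap 44 mm wide from 85 mm up. Origin: centre of its underside; z up.
- large_weight: Larger brass balance weight, loose, 0.2 kg: round body 36 mm in diameter and 31 mm high, with a 20 mm knob on top, 42 mm high in all. Origin: centre of its underside; z up.
- small_weight: Smaller brass balance weight, loose, 0.1 kg: round body 29 mm in diameter and 26 mm high, with a 16 mm knob on top, 34 mm high in all. Origin: centre of its underside; z up.
- stamp: Wooden hand stamp, standing, loose, 0.06 kg: foot 22 (x) x 44 (y) mm and 12 mm high, thin neck, round knob 28 mm thick from 33 to 69 mm up. Origin: centre of its underside; z up.
- porcelain_jar: Blue-and-white porcelain jar, 59 mm in diameter, 76 mm high, loose, standing in the row with the others; to be left alone. Origin: centre of its underside; z up.

How it is judged (in metres and radians):
At the end, for the whole second after the job is handed in: Bail past 2.4 rad; a spice jar on the floor of each crate bay; large weight on the floor of the wide bay, small weight on that of the narrow one; stamp on the blue tray's floor beside the ink pad; all five upright within 0.12 rad, at rest; porcelain jar within 30 mm of its start (value of joint bail above 2.4 rad and (((x of green_cap_jar in the frame of jar_crate between -0.045 and 0.045 m and y of green_cap_jar in the frame of jar_crate between 0.015 and 0.08 m and z of green_cap_jar in the frame of jar_crate below 0.015 m) and (x of brown_cap_jar in the frame of jar_crate between -0.045 and 0.045 m and y of brown_cap_jar in the frame of jar_crate between -0.08 and -0.015 m and z of brown_cap_jar in the frame of jar_crate below 0.015 m)) or ((x of brown_cap_jar in the frame of jar_crate between -0.045 and 0.045 m and y of brown_cap_jar in the frame of jar_crate between 0.015 and 0.08 m and z of brown_cap_jar in the frame of jar_crate below 0.015 m) and (x of green_cap_jar in the frame of jar_crate between -0.045 and 0.045 m and y of green_cap_jar in the frame of jar_crate between -0.08 and -0.015 m and z of green_cap_jar in the frame of jar_crate below 0.015 m))) and x of large_weight in the frame of weight_tray between -0.04 and 0.04 m and y of large_weight in the frame of weight_tray between -0.07 and 0 m and z of each of large_weight, small_weight in the frame of weight_tray below 0.012 m and x of small_weight in the frame of weight_tray between -0.04 and 0.04 m and y of small_weight in the frame of weight_tray between 0.025 and 0.07 m and x of stamp in the frame of desk_tray between -0.045 and 0.045 m and y of stamp in the frame of desk_tray between 0.018 and 0.08 m and z of stamp in the frame of desk_tray below 0.012 m and distance of porcelain_jar from where it was at the start of the episode below 0.03 m and angle between each of green_cap_jar, brown_cap_jar, large_weight, small_weight, stamp's own z axis and vertical below 0.12 rad and linear speed of each of green_cap_jar, brown_cap_jar, large_weight, small_weight, stamp below 0.02 m/s); the robot touches nothing.
It fails at once if a spice jar is put into the crate while the bail still lies across it (value of joint bail below 1.4 rad and ((x of green_cap_jar in the frame of jar_crate between -0.05 and 0.05 m and y of green_cap_jar in the frame of jar_crate between -0.08 and 0.08 m and z of green_cap_jar in the frame of jar_crate below 0.045 m) or (x of brown_cap_jar in the frame of jar_crate between -0.05 and 0.05 m and y of brown_cap_jar in the frame of jar_crate between -0.08 and 0.08 m and z of brown_cap_jar in the frame of jar_crate below 0.045 m))).
It fails at once if the porcelain jar is shifted by more than 30 mm or tipped (distance of porcelain_jar from where it was at the start of the episode above 0.03 m or angle between porcelain_jar's own z axis and vertical above 0.3 rad).
It also fails if it takes over 125 s, if anything falls off the work surface, if the arm or the gripper's body presses on something with over 40 N, if the wrist force passes 120 N, or if a joint passes its speed limit or range.

## Working session

There is one attempt and no reset: what is moved stays moved. The work goes in short steps, Python scripts to look and compute and a tool call to move; the robot and the scene stay as the last step left them, time stands still between calls to the robot, and variables do not carry over. Pictures are saved under pics/ and viewed, at most 14 in all, crops included, and the job is handed in when it is done.

Besides the shell and the picture viewer there is one more tool, called by a JSON object that holds its "name" and its "arguments", one argument or row to a line. send_rows: Moves the arm, as the interface text tells. Its arguments: {"type":"object","properties":{"rows":{"type":"array"},"grip_force":{"type":"number"}},"required":["rows"]}

```bash
mkdir -p pics; cat > h.py <<'E'
import numpy as np, cv2
from rig import manip, optics
def save(f,n): cv2.imwrite('pics/'+n,cv2.cvtColor(f,cv2.COLOR_RGB2BGR))
def ray(c,u,v,z):
    K,R,t=map(np.array,(c['K'],c['R'],c['t']))
    d=R.T@np.linalg.solve(K,[u,v,1]);o=-R.T@t
    return o+d*(z-o[2])/d[2]
E
python3 - <<'E'
from h import *
import pickle
o=manip.get_obs();print(o)
a=optics.grab_frame('top');b=optics.grab_frame('scene');pickle.dump((a,b),open('c.pkl','wb'))
save(cv2.resize(a['frame'],(800,600),interpolation=cv2.INTER_CUBIC),'top.png');save(cv2.resize(b['frame'],(800,600)),'scene.png')
for c in(a,b):print(c['K'],c['R'],c['t'])
E
```

```text
{'time': 0.0, 'qpos': array([65.03783904, 18.44022843, -4.0157461 , 83.17286643,  1.29405548,
       78.54324545, -3.25988292]), 'joint_vel': array([-0.04432585,  0.04509141,  0.07259322,  0.05731966, -0.0515623 ,
       -0.01800731, -0.02859304]), 'joint_torque': array([ 3.89026882e-04, -4.93579495e+01, -3.81950056e-01, -3.14341021e+01,
        1.31605013e-02,  1.11439847e-02,  1.22554617e-06]), 'position': array([ 0.28229861, -0.58484582,  0.20472818]), 'eef_rot': array([[ 9.00531336e-01,  4.34790144e-01, -9.18702820e-04],
       [ 4.34791106e-01, -9.00529715e-01,  1.71059749e-03],
       [-8.35682595e-05, -1.93989046e-03, -9.99998115e-01]]), 'wrist_force': array([-0.53474422,  0.04095568, -0.33005587]), 'wrist_torque': array([-0.00621878,  0.00312811,  0.04234968]), 'finger_force': 0.0, 'opening': 0.08526519835671012}
[[403.75280803   0.         253.43973062]
 [  0.         403.75280803 191.31388048]
 [  0.           0.           1.        ]] [[-2.76211767e-02 -9.99606090e-01 -4.97351990e-03]
 [-9.84601259e-01  2.80650699e-02 -1.72547710e-01]
 [ 1.72619324e-01  1.30963163e-04 -9.84988605e-01]] [0.00641855 0.53587501 0.90665707]
[[364.96492457   0.         260.24687642]
 [  0.         364.96492457 186.54945995]
 [  0.           0.           1.        ]] [[ 0.70193421 -0.71201845 -0.01783494]
 [-0.32613577 -0.29905399 -0.8967732 ]
 [ 0.63318546  0.6352924  -0.44213091]] [-0.37267086  0.25994182  0.54948215]
```

View pics/top.png

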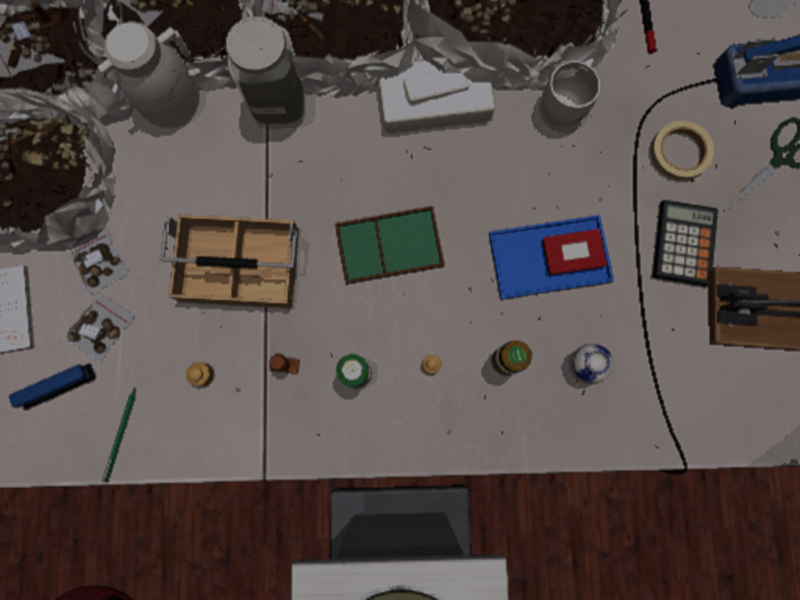

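View pics/scene.png

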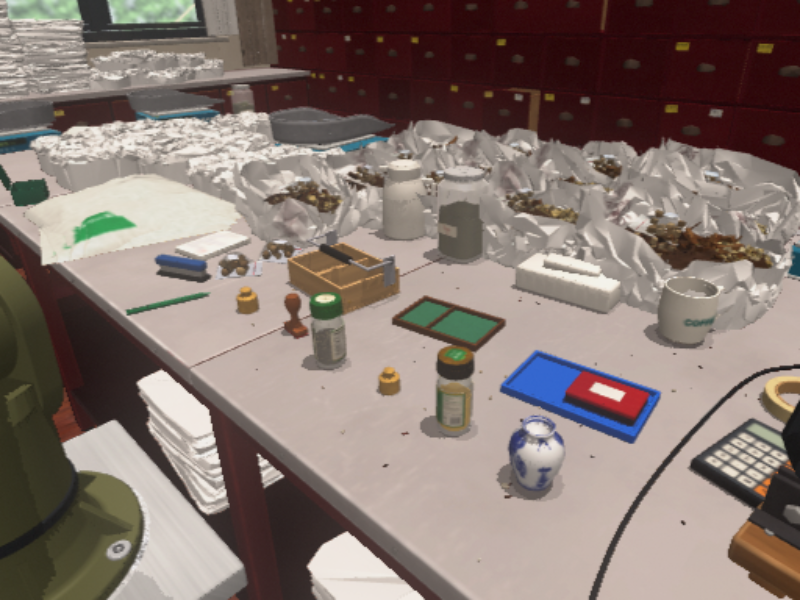

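```bash
python3 - <<'E'
from h import *
import pickle
a,b=pickle.load(open('c.pkl','rb'))
f=a['frame']
A=cv2.resize(f[130:200,100:300],(800,280),interpolation=cv2.INTER_CUBIC);B=cv2.resize(f[215:255,110:310],(800,160),interpolation=cv2.INTER_CUBIC)
C=cv2.resize(f[130:255,300:400],None,fx=1,fy=1)
R=cv2.resize(f[130:200,200:400],(800,280),interpolation=cv2.INTER_CUBIC)
B2=cv2.resize(f[215:255,200:400],(800,160),interpolation=cv2.INTER_CUBIC)
save(np.vstack([A,B]),'z1.png');save(np.vstack([R,B2]),'z2.png')
hsv=cv2.cvtColor(f,cv2.COLOR_RGB2HSV);
def m(lo,hi,roi):
    k=cv2.inRange(hsv,np.array(lo),np.array(hi));z=np.zeros_like(k);x0,y0,x1,y1=roi;z[y0:y1,x0:x1]=k[y0:y1,x0:x1]
    return z
def rect(k): return cv2.boxPoints(cv2.minAreaRect(cv2.findNonZero(k)))
for n,k,z in(('weight floor',m((50,60,20),(95,255,255),(205,125,295,190)),.004),('desk rim',m((100,150,40),(125,255,255),(305,130,400,200)),.012)):
    P=np.array([ray(a,*p,z) for p in rect(k)]);print(n,P.round(4).tolist(),P.mean(0).round(4))
def pt(n,u,v,z):print(n,ray(a,u*.64,v*.64,z).round(4))
pt('grip',227,262,.072);pt('c1',175,215,.05);pt('c2',298,222,.05);pt('c3',293,306,.05);pt('c4',170,298,.05)
pt('large',198,370,.042);pt('small',431,362,.034);pt('stamp',278,362,.065);pt('green',353,370,.106);pt('brown',515,355,.105);pt('porc',595,358,.076)
E
```

```text
weight floor [[0.6664, 0.0823, 0.004], [0.6902, -0.0675, 0.004], [0.6009, -0.0797, 0.004], [0.5778, 0.0679, 0.004]] [0.6338 0.0007 0.004 ]
desk rim [[0.6466, -0.1596, 0.012], [0.6701, -0.342, 0.012], [0.5613, -0.3489, 0.012], [0.5386, -0.1698, 0.012]] [ 0.6042 -0.2551  0.012 ]
grip [0.5943 0.2411 0.072 ]
c1 [0.6765 0.3289 0.05  ]
c2 [0.6597 0.1389 0.05  ]
c3 [0.5289 0.1465 0.05  ]
c4 [0.5464 0.3322 0.05  ]
large [0.4375 0.2895 0.042 ]
small [ 0.4402 -0.0586  0.034 ]
stamp [0.4442 0.1658 0.065 ]
green [0.427  0.0538 0.106 ]
brown [ 0.4416 -0.1723  0.105 ]
porc [ 0.4363 -0.2923  0.076 ]
```

View pics/z1.png

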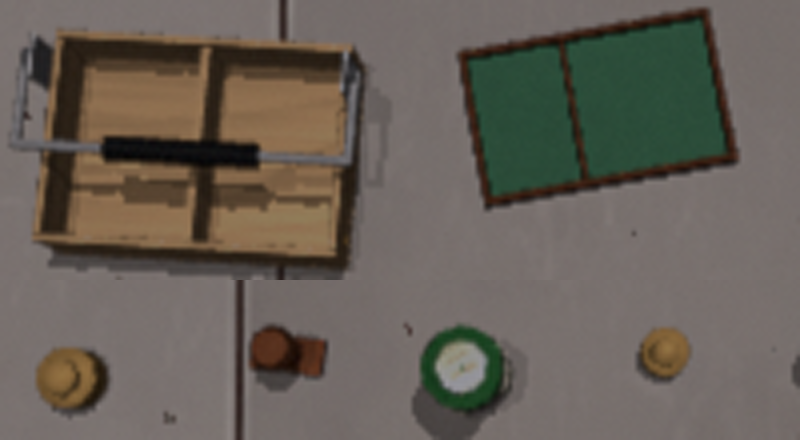

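View pics/z2.png

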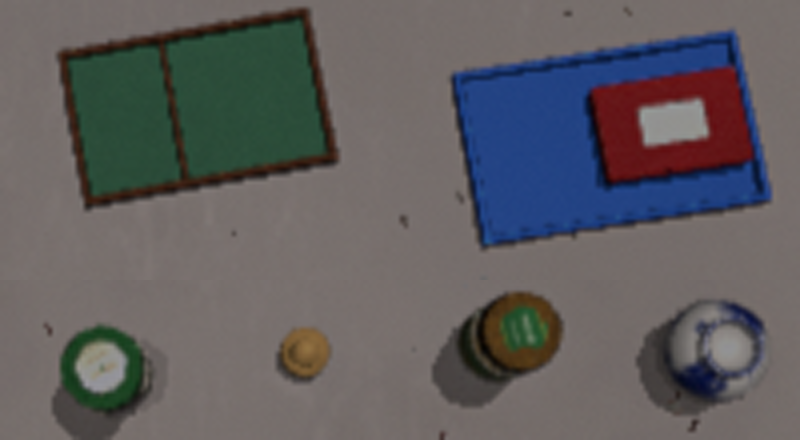

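```bash
cat >> h.py <<'E'
from scipy.spatial.transform import Rotation as Ro
def Rt(psi):
    c,s=np.cos(np.radians(psi)),np.sin(np.radians(psi))
    return np.array([[c,s,0],[s,-c,0],[0,0,-1.]])
def go(*wps):
    """deltas from present pose to each (x,y,z,yaw)"""
    o=manip.get_obs();R=o['eef_rot'];p=o['position']
    for w in wps:
        d=R.T@(np.array(w[:3])-p);r=Ro.from_matrix(R.T@Rt(w[3])).as_rotvec(degrees=True)
        print(np.round(d,4).tolist(),r.round(1).tolist())
    print('t',round(o['time'],1),p.round(4),'open',round(o['opening'],4),'q7',o['qpos'][6].round(1),'F',o['wrist_force'].round(1))
E
python3 - <<'E'
from h import *
import pickle
a,b=pickle.load(open('c.pkl','rb'))
def z(ox,oy,U,V,Z): return ray(a,ox+(U+.5)/4-.5,oy+(V+.5)/4-.5,Z)
C=np.array([z(100,130,*p,.05) for p in((60,32),(352,48),(335,255),(38,240))])
ang=lambda v:np.degrees(np.arctan2(v[1],v[0]))
print('crate',C.mean(0).round(4),ang(C[0]-C[1])-90,ang(C[3]-C[2])-90,ang(C[0]-C[3]),ang(C[1]-C[2]),[np.linalg.norm(C[i]-C[i-1]).round(3) for i in range(4)])
g=[z(100,130,*p,.072) for p in((103,149),(259,155))];print('grip',np.mean(g,0).round(4),ang(g[0]-g[1])-90)
W=np.array([z(100,130,*p,.012) for p in((460,52),(709,10),(737,160),(487,208))]);print('wt',W.mean(0).round(4),ang(W[0]-W[1])-90,ang(W[0]-W[3]))
D=np.array([z(200,130,*p,.012) for p in((453,73),(735,32),(770,200),(485,245))]);print('dt',D.mean(0).round(4),ang(D[0]-D[1])-90,ang(D[0]-D[3]))
for n,p in dict(large=(110,215,62,95,.042),largeb=(110,215,71,99,.028),small=(110,215,667,72,.034),stamp=(110,215,270,69,.066),green=(110,215,462,87,.106),brown=(200,215,520,50,.105),porc=(200,215,727,66,.076)).items():print(n,z(*p).round(4))
print('stampfoot end',z(110,215,327,60,.012),z(110,215,322,97,.012))
E
```

```text
crate [0.6053 0.2392 0.05  ] -4.9154479429999185 -4.556613938914168 -4.016991445007903 -4.506378950152412 [np.float64(0.128), np.float64(0.177), np.float64(0.126), np.float64(0.176)]
grip [0.5945 0.2421 0.072 ] -3.9020806118288363
wt [ 6.305e-01 -6.000e-04  1.200e-02] 8.279834566576739 8.815867732583847
dt [ 0.6041 -0.2552  0.012 ] 6.866418939699088 7.186106791387128
large [0.4339 0.2932 0.042 ]
largeb [0.4324 0.2922 0.028 ]
small [ 0.438  -0.0598  0.034 ]
stamp [0.4438 0.1675 0.066 ]
green [0.428  0.0555 0.106 ]
brown [ 0.4417 -0.1723  0.105 ]
porc [ 0.4318 -0.2932  0.076 ]
stampfoot end [0.45247679 0.14348083 0.012     ] [0.4303801  0.14650652 0.012     ]
```

```bash
python3 -c "
from h import *
go((.596,.269,.2,85.5))"
```

```text
[0.6538, -0.6326, 0.0058] [-0.1, -0.0, -59.7]
t 0.1 [ 0.2823 -0.5849  0.2048] open 0.0855 q7 -3.3 F [0.2 0.6 0.7]
```

The rows are not in the units I measure in: shifts go in shares of 0.8 m and turns go in shares of 90 degrees. I convert before sending: 0.654 m is 0.8175, -0.633 m is -0.7913, -60 degrees is -0.6667.

{"name": "send_rows", "arguments": {
  "rows": [
    [0.8175, -0.7913, 0, 0, 0, -0.6667, 0.06],
    [0.8175, -0.7913, 0, 0, 0, -0.6667, 0.06],
    [0.8175, -0.7913, 0, 0, 0, -0.6667, 0.06],
    [0.8175, -0.7913, 0, 0, 0, -0.6667, 0.06],
    [0.8175, -0.7913, 0, 0, 0, -0.6667, 0.06],
    [0.8175, -0.7913, 0, 0, 0, -0.6667, 0.06],
    [0.8175, -0.7913, 0, 0, 0, -0.6667, 0.06],
    [0.8175, -0.7913, 0, 0, 0, -0.6667, 0.06],
    [0.8175, -0.7913, 0, 0, 0, -0.6667, 0.06],
    [0.8175, -0.7913, 0, 0, 0, -0.6667, 0.06]
  ],
  "grip_force": 30
}}

```text
time: 0.93
position: [0.4262, -0.1922, 0.2056]
eef_rot: [[0.072, 0.997, -0.0], [0.997, -0.072, -0.0], [-0.0, -0.0, -1.0]]
wrist_force: [0.8, 0.5, 0.7]
opening: 0.0599
finger_force: 0.0
```

```bash
python3 -c "
from h import *
go((.596,.269,.2,85.5))"
```

```text
[0.4722, 0.1363, 0.0053] [-0.0, 0.0, 0.4]
t 0.9 [ 0.4262 -0.1922  0.2056] open 0.0599 q7 18.4 F [0.8 0.5 0.7]
```

To row units: 0.47 m is 0.5875, 0.136 m is 0.17.

{"name": "send_rows", "arguments": {
  "rows": [
    [0.5875, 0.17, 0, 0, 0, 0, 0.06],
    [0.5875, 0.17, 0, 0, 0, 0, 0.06],
    [0.5875, 0.17, 0, 0, 0, 0, 0.06],
    [0.5875, 0.17, 0, 0, 0, 0, 0.06],
    [0.5875, 0.17, 0, 0, 0, 0, 0.06],
    [0.5875, 0.17, 0, 0, 0, 0, 0.06],
    [0.5875, 0.17, 0, 0, 0, 0, 0.06],
    [0.5875, 0.17, 0, 0, 0, 0, 0.06],
    [0.5875, 0.17, 0, 0, 0, 0, 0.06],
    [0.5875, 0.17, 0, 0, 0, 0, 0.06]
  ]
}}

```text
time: 1.77
position: [0.5716, 0.1978, 0.2054]
eef_rot: [[0.075, 0.997, -0.0], [0.997, -0.075, -0.0], [-0.0, -0.0, -1.0]]
wrist_force: [0.8, -0.5, 0.8]
opening: 0.0602
finger_force: 0.0
```

{"name": "send_rows", "arguments": {
  "rows": [
    [0, 0, 0, 0, 0, 0, 0.06],
    [0, 0, 0, 0, 0, 0, 0.06],
    [0, 0, 0, 0, 0, 0, 0.06]
  ]
}}

```text
time: 2.02
position: [0.5708, 0.1959, 0.205]
eef_rot: [[0.073, 0.997, -0.002], [0.997, -0.073, -0.001], [-0.001, -0.001, -1.0]]
wrist_force: [0.8, -1.3, -0.1]
opening: 0.0601
finger_force: 0.0
```

```bash
python3 -c "
from h import *
go((.596,.269,.051,85.5))"
```

```text
[0.0749, 0.02, 0.1539] [-0.1, 0.1, 0.3]
t 2.0 [0.5708 0.1959 0.205 ] open 0.0601 q7 -35.6 F [ 0.8 -1.3 -0.1]
```

To row units: 0.154 m is 0.1925, 0.02 m is 0.025.

{"name": "send_rows", "arguments": {
  "rows": [
    [0.0375, 0.01, 0, 0, 0, 0, 0.06],
    [0.075, 0.02, 0, 0, 0, 0, 0.06],
    [0.0938, 0.025, 0, 0, 0, 0, 0.06],
    [0.0938, 0.025, 0.05, 0, 0, 0, 0.06],
    [0.0938, 0.025, 0.1, 0, 0, 0, 0.06],
    [0.0938, 0.025, 0.15, 0, 0, 0, 0.06],
    [0.0938, 0.025, 0.175, 0, 0, 0, 0.06],
    [0.0938, 0.025, 0.1925, 0, 0, 0, 0.06],
    [0.0938, 0.025, 0.1925, 0, 0, 0, 0.06],
    [0.0938, 0.025, 0.1925, 0, 0, 0, 0.06]
  ]
}}

```text
time: 2.85
position: [0.5974, 0.2683, 0.0524]
eef_rot: [[0.076, 0.997, 0.001], [0.997, -0.076, -0.001], [-0.001, 0.001, -1.0]]
wrist_force: [0.7, 0.5, 0.4]
opening: 0.0597
finger_force: 0.0
```

{"name": "send_rows", "arguments": {
  "rows": [
    [0, 0, 0, 0, 0, 0, 0.01],
    [0, 0, 0, 0, 0, 0, 0.01],
    [0, 0, 0, 0, 0, 0, 0.01],
    [0, 0, 0, 0, 0, 0, 0.01],
    [0, 0, 0, 0, 0, 0, 0.01],
    [0, 0, 0, 0, 0, 0, 0.01]
  ]
}}

```text
time: 3.35
position: [0.5957, 0.2703, 0.0528]
eef_rot: [[0.073, 0.997, -0.001], [0.997, -0.073, -0.0], [-0.0, -0.001, -1.0]]
wrist_force: [-4.6, -0.7, 5.7]
opening: 0.0099
finger_force: 3.6
```

```bash
python3 - <<'E'
from h import *
go((.596,.269,.051,85.5))
p0=manip.get_obs()['position'];u=np.array([.997,-.078,0])
W=[]
for a in np.linspace(.3,2.5,8):
    W.append((*(p0+u*.052*(1-np.cos(a))+np.array([0,0,.052*np.sin(a)])),85.5))
go(*W)
save(optics.grab_frame('wrist')['frame'],'w1.png')
E
```

```text
[-0.0013, 0.0004, 0.0018] [-0.1, 0.0, 0.3]
t 3.4 [0.5957 0.2703 0.0528] open 0.0099 q7 -46.9 F [-4.6 -0.7  5.7]
[-0.0, 0.0023, -0.0154] [-0.1, 0.0, 0.3]
[-0.0001, 0.0095, -0.03] [-0.1, 0.0, 0.3]
[-0.0001, 0.0208, -0.0417] [-0.1, 0.0, 0.3]
[-0.0002, 0.0352, -0.0493] [-0.1, 0.0, 0.3]
[-0.0003, 0.0512, -0.0521] [-0.1, 0.0, 0.3]
[-0.0004, 0.0673, -0.0498] [-0.1, 0.0, 0.3]
[-0.0004, 0.0819, -0.0426] [-0.1, 0.0, 0.3]
[-0.0005, 0.0936, -0.0312] [-0.1, 0.0, 0.3]
t 3.4 [0.5957 0.2703 0.0528] open 0.0099 q7 -46.9 F [-4.6 -0.7  5.7]
```

View pics/w1.png

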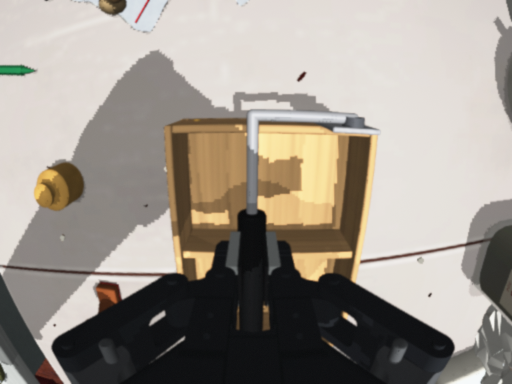

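{"name": "send_rows", "arguments": {
  "rows": [
    [0, 0, 0, 0, 0, 0, 0.0],
    [0, 0, 0, 0, 0, 0, 0.0],
    [0, 0, 0, 0, 0, 0, 0.0],
    [0, 0, 0, 0, 0, 0, 0.0]
  ]
}}

```text
time: 3.73
position: [0.5969, 0.2711, 0.0544]
eef_rot: [[0.073, 0.997, 0.002], [0.997, -0.073, 0.001], [0.001, 0.002, -1.0]]
wrist_force: [-5.2, -1.0, 10.2]
opening: 0.0002
finger_force: 5.2
```

```bash
python3 - <<'E'
from h import *
f=optics.grab_frame('scene')['frame'][120:210,150:290]
w=optics.grab_frame('wrist')['frame'][180:384,130:370]
save(np.hstack([cv2.resize(f,(467,300),interpolation=cv2.INTER_CUBIC),cv2.resize(w,(333,300))]),'s2.png')
E
```

```text
(no output)
```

View pics/s2.png

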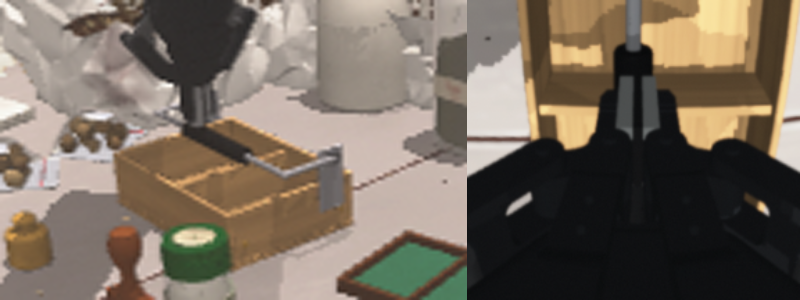

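```bash
python3 - <<'E'
from h import *
o=manip.get_obs()
c=optics.grab_frame('wrist');print(c['K'],c['tool_from_camera'])
K=np.array(c['K']);T=np.array(c['tool_from_camera']);R=o['eef_rot']
def wr(u,v):
    x,y=u-K[0,2],v-K[1,2];r=np.hypot(x,y);th=r/K[0,0]
    d=np.array([x/r*np.sin(th),y/r*np.sin(th),np.cos(th)]);return R@(T[:3,3])+o['position'],R@T[:3,:3]@d
# bar edges, end at row ~212 ; crop scale 240/333
for z in(.04,.05,.06,.072,.08):
    P=[]
    for (u,v) in((240,212),(264,212),(264,118),(175,124),(372,132)):
        p,d=wr(u,v);P.append((p+d*(z-p[2])/d[2]).round(4))
    print(z,'width',np.linalg.norm(P[0]-P[1]).round(4),*[q[:2] for q in P])
print(o['position'],o['eef_rot'].round(3).tolist())
E
```

```text
[[297.31863964   0.         252.64391241]
 [  0.         297.31863964 188.63711014]
 [  0.           0.           1.        ]] [[ 9.94313380e-04 -9.50681750e-01 -3.10166442e-01  7.90900284e-02]
 [ 9.99999400e-01  1.08778650e-03 -1.28401984e-04 -4.85617558e-04]
 [ 4.59464290e-04 -3.10166129e-01  9.50682261e-01 -1.68392789e-01]
 [ 0.00000000e+00  0.00000000e+00  0.00000000e+00  1.00000000e+00]]
0.04 width 0.016 [0.5882 0.2749] [0.6042 0.2737] [0.608  0.3353] [0.5524 0.3365] [0.678  0.3236]
0.05 width 0.015 [0.589 0.279] [0.604  0.2779] [0.6077 0.3361] [0.5551 0.3373] [0.6738 0.325 ]
0.06 width 0.0142 [0.5897 0.2831] [0.6039 0.282 ] [0.6073 0.3369] [0.5578 0.338 ] [0.6697 0.3264]
0.072 width 0.0132 [0.5906 0.288 ] [0.6038 0.287 ] [0.6069 0.3379] [0.561  0.3389] [0.6647 0.3282]
0.08 width 0.0125 [0.5912 0.2913] [0.6037 0.2904] [0.6067 0.3385] [0.5632 0.3394] [0.6613 0.3293]
[0.59687398 0.271093   0.05436877] [[0.073, 0.997, 0.002], [0.997, -0.073, 0.001], [0.001, 0.002, -1.0]]
```

To row units: -0.03 m is -0.0375, -0.025 m is -0.0313.

{"name": "send_rows", "arguments": {
  "rows": [
    [0, 0, -0.0063, 0, 0, 0, 0],
    [0, 0.0013, -0.0188, 0, 0, 0, 0.0],
    [0, 0.0063, -0.0313, 0, 0, 0, 0.0],
    [0, 0.0125, -0.0375, 0, 0, 0, 0.0],
    [0, 0.0125, -0.0375, 0, 0, 0, 0.0]
  ]
}}

```text
time: 4.3
position: [0.6093, 0.2689, 0.0839]
eef_rot: [[0.075, 0.997, 0.004], [0.997, -0.075, 0.001], [0.001, 0.004, -1.0]]
wrist_force: [0.6, -0.4, 0.6]
opening: 0.0001
finger_force: 0.0
```

```bash
python3 - <<'E'
from h import *
f=optics.grab_frame('scene')['frame'][120:210,150:290]
w=optics.grab_frame('wrist')['frame'][180:384,130:370]
save(np.hstack([cv2.resize(f,(467,300),interpolation=cv2.INTER_CUBIC),cv2.resize(w,(333,300))]),'s3.png')
E
```

```text
(no output)
```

View pics/s3.png

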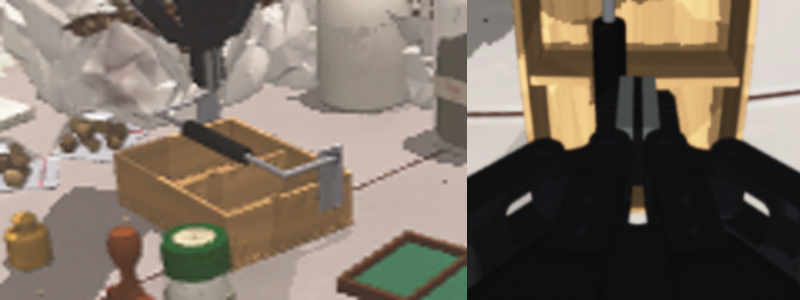

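```bash
python3 - <<'E'
from h import *
import pickle
a,b=pickle.load(open('c.pkl','rb'))
P=[np.array(c['K'])@np.c_[c['R'],c['t']] for c in(a,b)]
def tri(p,q):
    X=cv2.triangulatePoints(P[0],P[1],np.array(p,float).reshape(2,1),np.array(q,float).reshape(2,1));return (X[:3]/X[3]).ravel().round(4)
print(tri((125.6,167.1),(204.9,156.6)),tri((164.6,168.6),(224.9,167.1)))
# same in frame 0
g=b['frame'][140:190,170:270];save(np.hstack([cv2.resize(g,(400,200),interpolation=cv2.INTER_CUBIC),cv2.resize(a['frame'][140:190,100:200],(400,200),interpolation=cv2.INTER_CUBIC)]),'g0.png')
E
```

```text
[0.5944 0.2864 0.0767] [0.5915 0.1966 0.0697]
```

View pics/g0.png

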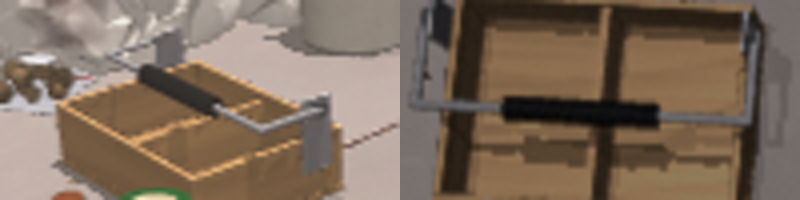

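```bash
python3 - <<'E'
from h import *
o=manip.get_obs();c=optics.grab_frame('wrist')
K=np.array(c['K']);T=np.linalg.inv(np.array(c['tool_from_camera']))
for p in((0,0,0),(.011,0,0),(-.011,0,0),(.011,0,-.019),(.011,0,-.01),(.011,0,-.026)):
    q=T@np.r_[p,1];th=np.arctan2(np.hypot(*q[:2]),q[2]);s=K[0,0]*th/np.hypot(*q[:2]);print(p,(q[0]*s+K[0,2]).round(1),(q[1]*s+K[1,2]).round(1))
w=c['frame'][200:320,190:320];save(cv2.resize(w,(650,600),interpolation=cv2.INTER_CUBIC),'w4.png');print(o['position'],o['qpos'])
E
```

```text
(0, 0, 0) 253.4 225.4
(0.011, 0, 0) 253.5 209.1
(-0.011, 0, 0) 253.4 240.9
(0.011, 0, -0.019) 253.5 222.0
(0.011, 0, -0.01) 253.5 215.6
(0.011, 0, -0.026) 253.6 227.5
[0.60723427 0.26871041 0.08193211] [  6.08696108  31.38403953 -43.81463446  88.03545721  22.61397641
  69.71904121 -45.71161811]
```

View pics/w4.png

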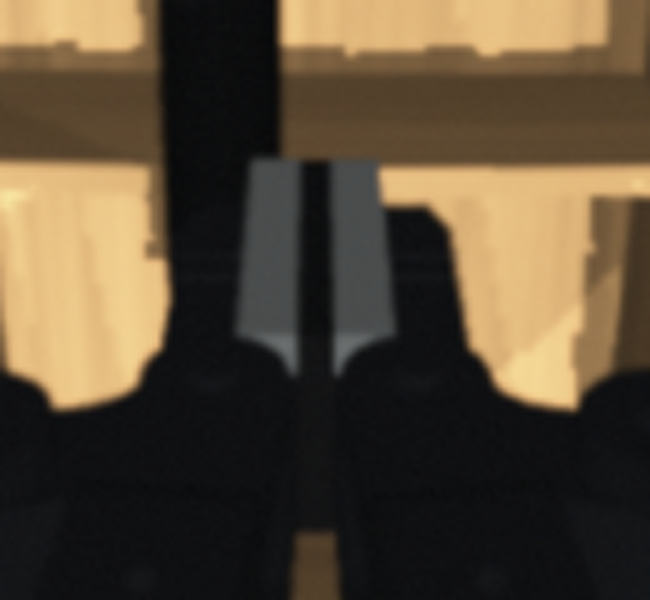

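```bash
python3 -c "
from h import *
go((.595,.269,.13,85.5),(.595,.269,.028,85.5))"
```

```text
[-0.0006, -0.0117, -0.0486] [-0.0, 0.0, 0.3]
[-0.0006, -0.0116, 0.0534] [-0.0, 0.0, 0.3]
t 4.5 [0.6067 0.2687 0.0814] open -0.0 q7 -45.7 F [-0.   0.3  0.1]
```

To row units: 0.053 m is 0.0663, -0.045 m is -0.0563.

{"name": "send_rows", "arguments": {
  "rows": [
    [0, 0, -0.0375, 0, 0, 0, 0.07],
    [0, -0.015, -0.0563, 0, 0, 0, 0.07],
    [0, -0.015, -0.0563, 0, 0, 0, 0.07],
    [0, -0.015, -0.0563, 0, 0, 0, 0.07],
    [0, -0.015, -0.0375, 0, 0, 0, 0.07],
    [0, -0.015, 0, 0, 0, 0, 0.07],
    [0, -0.015, 0.0375, 0, 0, 0, 0.07],
    [0, -0.015, 0.0663, 0, 0, 0, 0.07],
    [0, -0.015, 0.0663, 0, 0, 0, 0.07],
    [0, -0.015, 0.0663, 0, 0, 0, 0.07]
  ]
}}

```text
time: 5.28
position: [0.5932, 0.2688, 0.0264]
eef_rot: [[0.074, 0.997, -0.004], [0.997, -0.074, -0.002], [-0.002, -0.004, -1.0]]
wrist_force: [0.8, 0.5, 0.6]
opening: 0.0703
finger_force: 0.0
```

{"name": "send_rows", "arguments": {
  "rows": [
    [0, 0, 0, 0, 0, 0, 0.0],
    [0, 0, 0, 0, 0, 0, 0.0],
    [0, 0, 0, 0, 0, 0, 0.0],
    [0, 0, 0, 0, 0, 0, 0.0],
    [0, 0, 0, 0, 0, 0, 0.0],
    [0, 0, 0, 0, 0, 0, 0.0],
    [0, 0, 0, 0, 0, 0, 0.0],
    [0, 0, 0, 0, 0, 0, 0.0]
  ]
}}

```text
time: 5.95
position: [0.595, 0.2702, 0.0301]
eef_rot: [[0.074, 0.997, 0.001], [0.997, -0.074, 0.0], [0.0, 0.001, -1.0]]
wrist_force: [-2.5, -0.3, 5.5]
opening: 0.0146
finger_force: 29.5
```

To row units: 0.09 m is 0.1125, 0.082 m is 0.1025.

{"name": "send_rows", "arguments": {
  "rows": [
    [0, 0.0025, -0.0188, 0, 0, 0, 0],
    [0, 0.0119, -0.0375, 0, 0, 0, 0],
    [0, 0.0263, -0.0525, 0, 0, 0, 0],
    [0, 0.0438, -0.0613, 0, 0, 0, 0],
    [0, 0.0638, -0.065, 0, 0, 0, 0],
    [0, 0.0838, -0.0625, 0, 0, 0, 0],
    [0, 0.1025, -0.0538, 0, 0, 0, 0],
    [0, 0.1125, -0.045, 0, 0, 0, 0],
    [0, 0.1125, -0.045, 0, 0, 0, 0]
  ]
}}

```text
time: 6.7
position: [0.6861, 0.2645, 0.0642]
eef_rot: [[0.074, 0.997, 0.002], [0.997, -0.074, 0.003], [0.003, 0.002, -1.0]]
wrist_force: [1.9, 2.0, 2.6]
opening: 0.0151
finger_force: 32.7
```

To row units: -0.12 m is -0.15, -0.11 m is -0.1375.

{"name": "send_rows", "arguments": {
  "rows": [
    [0, 0, 0, 0, 0, 0, 0.085],
    [0, 0, 0, 0, 0, 0, 0.085],
    [0, 0, 0, 0, 0, 0, 0.085],
    [0, 0, 0, 0, 0, 0, 0.085],
    [0, 0, -0.0375, 0, 0, 0, 0.085],
    [0, 0, -0.0875, 0, 0, 0, 0.085],
    [0, 0, -0.1375, 0, 0, 0, 0.085],
    [0, -0.025, -0.15, 0, 0, 0, 0.085]
  ]
}}

```text
time: 7.37
position: [0.6697, 0.2643, 0.1919]
eef_rot: [[0.078, 0.997, 0.011], [0.997, -0.078, 0.003], [0.004, 0.011, -1.0]]
wrist_force: [-0.0, -0.7, 1.5]
opening: 0.0849
finger_force: 0.0
```

```bash
python3 - <<'E'
from h import *
go((.428,.0555,.16,90),(.428,.0555,.055,90))
f=optics.grab_frame('scene')['frame'][110:260,140:360]
save(cv2.resize(f,(660,450),interpolation=cv2.INTER_CUBIC),'s5.png')
E
```

```text
[-0.2271, -0.225, 0.0286] [0.6, -0.2, -4.5]
[-0.2276, -0.2261, 0.1336] [0.6, -0.2, -4.5]
t 7.4 [0.6697 0.2643 0.1919] open 0.0849 q7 -41.4 F [-0.  -0.7  1.5]
```

View pics/s5.png

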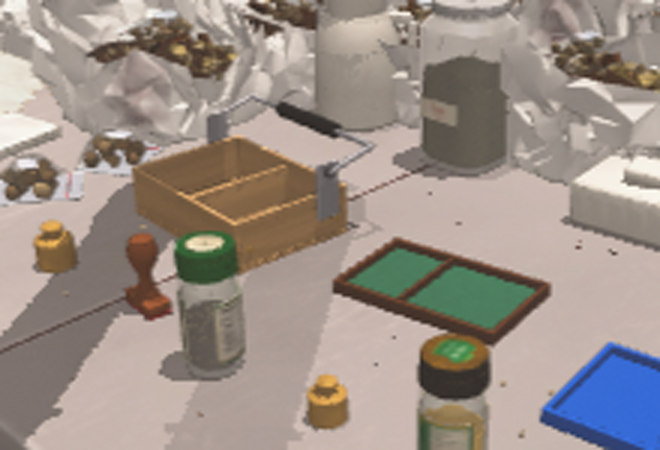

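To row units: -0.227 m is -0.2838, -0.225 m is -0.2813, -4.5 degrees is -0.05.

{"name": "send_rows", "arguments": {
  "rows": [
    [-0.2838, -0.2813, 0.0375, 0.0067, -0.0022, -0.05, 0.08],
    [-0.2838, -0.2813, 0.0375, 0.0067, -0.0022, -0.05, 0.08],
    [-0.2838, -0.2813, 0.0375, 0.0067, -0.0022, -0.05, 0.08],
    [-0.2838, -0.2813, 0.0375, 0.0067, -0.0022, -0.05, 0.08],
    [-0.2838, -0.2813, 0.0375, 0.0067, -0.0022, -0.05, 0.08],
    [-0.2838, -0.2813, 0.0375, 0.0067, -0.0022, -0.05, 0.08],
    [-0.2838, -0.2813, 0.0375, 0.0067, -0.0022, -0.05, 0.08],
    [-0.2838, -0.2813, 0.0375, 0.0067, -0.0022, -0.05, 0.08],
    [-0.2838, -0.2813, 0.0375, 0.0067, -0.0022, -0.05, 0.08],
    [-0.2838, -0.2813, 0.0375, 0.0067, -0.0022, -0.05, 0.08]
  ]
}}

```text
time: 8.25
position: [0.4222, 0.053, 0.1545]
eef_rot: [[-0.001, 1.0, -0.01], [1.0, 0.001, -0.006], [-0.006, -0.01, -1.0]]
wrist_force: [0.6, 1.9, 0.0]
opening: 0.0802
finger_force: 0.0
```

```bash
python3 - <<'E'
from h import *
go((.428,.0555,.12,90),(.428,.0555,.042,90))
save(optics.grab_frame('wrist')['frame'],'w5.png')
E
```

```text
[0.0027, 0.0062, 0.0345] [-0.6, 0.4, 0.1]
[0.0032, 0.007, 0.1125] [-0.6, 0.4, 0.1]
t 8.2 [0.4222 0.053  0.1545] open 0.0802 q7 -5.1 F [0.6 1.9 0. ]
```

View pics/w5.png

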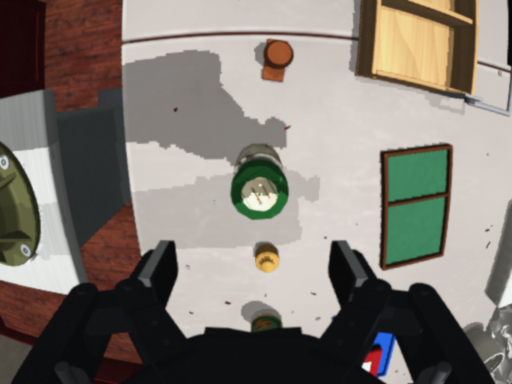

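```bash
cat >> h.py <<'E'
def wray(c,o,u,v,z,b=0):
    K=np.array(c['K']);T=np.array(c['tool_from_camera']);R=o['eef_rot']
    x,y=u-K[0,2],v-K[1,2];r=np.hypot(x,y);th=r/K[0,0]
    d=R@T[:3,:3]@np.array([x/r*np.sin(th),y/r*np.sin(th),np.cos(th)]);p=R@T[:3,3]+o['position']+[0,0,b]
    return p+d*(z-p[2])/d[2]
E
python3 - <<'E'
from h import *
o=manip.get_obs();c=optics.grab_frame('wrist')
for b in(0,.026):
    for u,v,z in((260,191,.106),(266,256,.034),(279,53,.069),(382,150,.012),(452,144,.012),(446,256,.012),(384,269,.012)):print(b,wray(c,o,u,v,z,b).round(4))
E
```

```text
0 [0.4279 0.0606 0.106 ]
0 [ 0.4371 -0.0414  0.034 ]
0 [0.4434 0.1695 0.069 ]
0 [0.567  0.0783 0.012 ]
0 [0.6669 0.0912 0.012 ]
0 [ 0.6992 -0.0683  0.012 ]
0 [ 0.5977 -0.0805  0.012 ]
0.026 [0.4284 0.0517 0.106 ]
0.026 [ 0.4383 -0.0572  0.034 ]
0.026 [0.4454 0.1731 0.069 ]
0.026 [0.579  0.0736 0.012 ]
0.026 [0.6872 0.0876 0.012 ]
0.026 [ 0.7222 -0.0852  0.012 ]
0.026 [ 0.6122 -0.0985  0.012 ]
```

To row units: 0.02 m is 0.025, 0.005 m is 0.0063, -0.6 degrees is -0.0067.

{"name": "send_rows", "arguments": {
  "rows": [
    [0.0038, 0.0063, 0.025, -0.0067, 0.0044, 0, 0.085],
    [0.0038, 0.0063, 0.025, -0.0067, 0.0044, 0, 0.085],
    [0.0038, 0.0063, 0.025, -0.0067, 0.0044, 0, 0.085],
    [0.0038, 0.0063, 0.025, -0.0067, 0.0044, 0, 0.085]
  ]
}}

```text
time: 8.68
position: [0.4285, 0.0588, 0.135]
eef_rot: [[-0.006, 1.0, -0.001], [1.0, 0.006, 0.005], [0.005, -0.001, -1.0]]
wrist_force: [0.3, -0.1, -0.5]
opening: 0.0851
finger_force: 0.0
```

```bash
python3 - <<'E'
from h import *
go((.428,.0555,.042,90))
o=manip.get_obs();c=optics.grab_frame('wrist');f=c['frame'];print(o['eef_rot'].round(4).tolist())
hsv=cv2.cvtColor(f,cv2.COLOR_RGB2HSV)
k=cv2.inRange(hsv,np.array((50,100,20)),np.array((85,255,255)));k[:,340:]=0
n,l,s,ce=cv2.connectedComponentsWithStats(k);i=1+s[1:,4].argmax();print(s[i],ce[i]);(x,y),_,_=cv2.fitEllipse(cv2.findNonZero((l==i).astype('uint8')));print(x,y)
u,v=s[i][0]+s[i][2]/2,s[i][1]+s[i][3]/2
print(wray(c,o,u,v,.1))
E
```

```text
[-0.0037, -0.0004, 0.093] [-0.1, -0.3, 0.4]
t 8.7 [0.4285 0.0588 0.135 ] open 0.0851 q7 -6.0 F [ 0.3 -0.1 -0.5]
[[-0.0064, 1.0, -0.0009], [1.0, 0.0064, 0.0049], [0.005, -0.0009, -1.0]]
[ 221  174   60   63 1846] [250.85102925 202.26056338]
250.48760986328125 207.13172912597656
[0.42669919 0.05869594 0.1       ]
```

To row units: 0.093 m is 0.1163, 0.085 m is 0.1063, -0.3 degrees is -0.0033.

{"name": "send_rows", "arguments": {
  "rows": [
    [-0.0025, 0, 0.0375, 0, -0.0033, 0, 0.085],
    [-0.0025, 0, 0.075, 0, -0.0033, 0, 0.085],
    [-0.0025, 0, 0.1063, 0, -0.0033, 0, 0.085],
    [-0.0025, 0, 0.1163, 0, -0.0033, 0, 0.085],
    [-0.0025, 0, 0.1163, 0, -0.0033, 0, 0.085],
    [-0.0025, 0, 0.1163, 0, -0.0033, 0, 0.0],
    [-0.0025, 0, 0.1163, 0, -0.0033, 0, 0.0],
    [-0.0025, 0, 0.1163, 0, -0.0033, 0, 0.0],
    [-0.0025, 0, 0.1163, 0, -0.0033, 0, 0.0],
    [-0.0025, 0, 0.1163, 0, -0.0033, 0, 0.0]
  ]
}}

```text
time: 9.57
position: [0.4291, 0.0561, 0.0433]
eef_rot: [[-0.005, 1.0, 0.002], [1.0, 0.005, -0.002], [-0.002, 0.002, -1.0]]
wrist_force: [-2.0, 0.6, 5.4]
opening: 0.0442
finger_force: 29.6
```

```bash
python3 -c "
from h import *
go((.428,.057,.13,85.5))"
```

```text
[0.0007, -0.0009, -0.0867] [0.1, 0.1, 4.8]
t 9.6 [0.4291 0.0561 0.0433] open 0.0442 q7 -12.9 F [-2.   0.6  5.4]
```

To row units: 0.18 m is 0.225, 0.045 m is 0.0563, 4.5 degrees is 0.05.

{"name": "send_rows", "arguments": {
  "rows": [
    [0, 0, -0.0375, 0, 0, 0, 0],
    [0, 0, -0.0813, 0, 0, 0, 0],
    [0, 0, -0.125, 0, 0, 0.05, 0],
    [0, 0, -0.1338, 0, 0, 0.05, 0],
    [0.0375, 0.0275, -0.1338, 0, 0, 0.05, 0],
    [0.075, 0.0563, -0.1338, 0, 0, 0.05, 0],
    [0.1125, 0.085, -0.1338, 0, 0, 0.05, 0],
    [0.15, 0.1125, -0.1338, 0, 0, 0.05, 0],
    [0.1875, 0.1413, -0.1338, 0, 0, 0.05, 0],
    [0.225, 0.17, -0.1338, 0, 0, 0.05, 0]
  ],
  "grip_force": 40
}}

```text
time: 10.4
position: [0.5646, 0.2377, 0.148]
eef_rot: [[0.075, 0.997, -0.0], [0.997, -0.075, -0.002], [-0.002, -0.0, -1.0]]
wrist_force: [0.2, -0.7, -0.3]
opening: 0.0443
finger_force: 41.4
```

```bash
python3 -c "
from h import *
go((.602,.2845,.15,85.5))"
```

```text
[0.0495, 0.0338, -0.0021] [-0.0, 0.1, 0.2]
t 10.4 [0.5646 0.2377 0.148 ] open 0.0443 q7 -44.0 F [ 0.2 -0.7 -0.3]
```

To row units: 0.085 m is 0.1063, 0.075 m is 0.0938.

{"name": "send_rows", "arguments": {
  "rows": [
    [0.0313, 0.0213, 0, 0, 0, 0, 0],
    [0.0613, 0.0413, 0, 0, 0, 0, 0],
    [0.0613, 0.0413, 0, 0, 0, 0, 0],
    [0.0613, 0.0413, 0.025, 0, 0, 0, 0],
    [0.0613, 0.0413, 0.05, 0, 0, 0, 0],
    [0.0613, 0.0413, 0.075, 0, 0, 0, 0],
    [0.0613, 0.0413, 0.0938, 0, 0, 0, 0],
    [0.0613, 0.0413, 0.1063, 0, 0, 0, 0],
    [0.0613, 0.0413, 0.1063, 0, 0, 0, 0]
  ]
}}

```text
time: 11.15
position: [0.5985, 0.2817, 0.0609]
eef_rot: [[0.074, 0.997, -0.004], [0.997, -0.074, -0.003], [-0.004, -0.003, -1.0]]
wrist_force: [-0.1, -0.9, -1.2]
opening: 0.0437
finger_force: 41.1
```

```bash
python3 -c "
from h import *
go((.602,.2845,.0485,85.5))"
```

```text
[0.0031, 0.0033, 0.0124] [-0.2, 0.2, 0.3]
t 11.2 [0.5985 0.2817 0.0609] open 0.0437 q7 -50.0 F [-0.1 -0.9 -1.2]
```

To row units: -0.125 m is -0.1563, 0.003 m is 0.0038, -0.2 degrees is -0.0022.

{"name": "send_rows", "arguments": {
  "rows": [
    [0.0038, 0.0038, 0.0075, -0.0022, 0.0022, 0, 0],
    [0.0038, 0.0038, 0.015, -0.0022, 0.0022, 0, 0],
    [0.0038, 0.0038, 0.015, -0.0022, 0.0022, 0, 0],
    [0.0038, 0.0038, 0.015, -0.0022, 0.0022, 0, 0.07],
    [0.0038, 0.0038, 0.015, -0.0022, 0.0022, 0, 0.07],
    [0.0038, 0.0038, 0.015, -0.0022, 0.0022, 0, 0.07],
    [0.0038, 0.0038, -0.025, -0.0022, 0.0022, 0, 0.085],
    [0.0038, 0.0038, -0.0688, -0.0022, 0.0022, 0, 0.085],
    [0.0038, 0.0038, -0.1188, -0.0022, 0.0022, 0, 0.085],
    [0.0038, 0.0038, -0.1563, -0.0022, 0.0022, 0, 0.085]
  ]
}}

```text
time: 11.98
position: [0.6036, 0.2871, 0.1922]
eef_rot: [[0.073, 0.997, 0.007], [0.997, -0.073, 0.003], [0.004, 0.006, -1.0]]
wrist_force: [1.0, 0.4, -0.8]
opening: 0.0853
finger_force: 0.0
```

```bash
python3 - <<'E'
from h import *
go((.4425,-.171,.18,90))
f=optics.grab_frame('scene')['frame'][110:260,140:360]
save(cv2.resize(f,(660,450),interpolation=cv2.INTER_CUBIC),'s6.png')
E
```

```text
[-0.4687, -0.1271, 0.0096] [0.4, -0.2, -4.2]
t 12.0 [0.6036 0.2871 0.1922] open 0.0853 q7 -46.9 F [ 1.   0.4 -0.8]
```

View pics/s6.png

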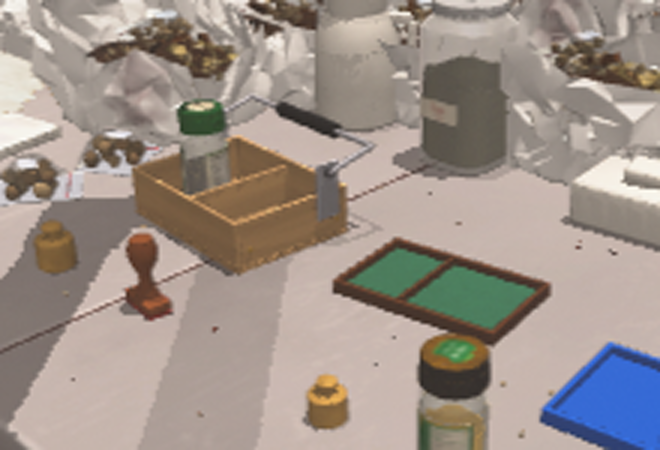

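To row units: -0.469 m is -0.5863, -0.127 m is -0.1588, -4.2 degrees is -0.0467.

{"name": "send_rows", "arguments": {
  "rows": [
    [-0.5863, -0.1588, 0.0125, 0.0044, -0.0022, -0.0467, 0.085],
    [-0.5863, -0.1588, 0.0125, 0.0044, -0.0022, -0.0467, 0.085],
    [-0.5863, -0.1588, 0.0125, 0.0044, -0.0022, -0.0467, 0.085],
    [-0.5863, -0.1588, 0.0125, 0.0044, -0.0022, -0.0467, 0.085],
    [-0.5863, -0.1588, 0.0125, 0.0044, -0.0022, -0.0467, 0.085],
    [-0.5863, -0.1588, 0.0125, 0.0044, -0.0022, -0.0467, 0.085],
    [-0.5863, -0.1588, 0.0125, 0.0044, -0.0022, -0.0467, 0.085],
    [-0.5863, -0.1588, 0.0125, 0.0044, -0.0022, -0.0467, 0.085],
    [-0.5863, -0.1588, 0.0125, 0.0044, -0.0022, -0.0467, 0.085],
    [-0.5863, -0.1588, 0.0125, 0.0044, -0.0022, -0.0467, 0.085]
  ]
}}

```text
time: 12.87
position: [0.4641, -0.1085, 0.1792]
eef_rot: [[0.0, 1.0, -0.002], [1.0, -0.0, -0.003], [-0.003, -0.002, -1.0]]
wrist_force: [0.9, -0.1, -0.4]
opening: 0.085
finger_force: 0.0
```

```bash
python3 -c "
from h import *
go((.4425,-.171,.13,90))"
```

```text
[-0.0623, -0.0214, 0.0495] [-0.1, 0.2, -0.0]
t 12.9 [ 0.4641 -0.1085  0.1792] open 0.085 q7 10.5 F [ 0.9 -0.1 -0.4]
```

To row units: -0.058 m is -0.0725, -0.03 m is -0.0375, 0.2 degrees is 0.0022.

{"name": "send_rows", "arguments": {
  "rows": [
    [-0.0375, -0.0125, 0.0125, -0.0011, 0.0022, 0, 0.085],
    [-0.0725, -0.025, 0.0313, -0.0011, 0.0022, 0, 0.085],
    [-0.0725, -0.025, 0.0313, -0.0011, 0.0022, 0, 0.085],
    [-0.0725, -0.025, 0.0313, -0.0011, 0.0022, 0, 0.085]
  ]
}}

```text
time: 13.2
position: [0.4435, -0.1662, 0.1532]
eef_rot: [[0.005, 1.0, -0.003], [1.0, -0.005, 0.002], [0.002, -0.003, -1.0]]
wrist_force: [-1.4, 0.5, 0.0]
opening: 0.0851
finger_force: 0.0
```

```bash
python3 -c "
from h import *
go((.4425,-.171,.043,90))"
```

```text
[-0.0051, -0.0007, 0.1102] [-0.2, -0.1, -0.3]
t 13.2 [ 0.4435 -0.1662  0.1532] open 0.0851 q7 17.2 F [-1.4  0.5  0. ]
```

To row units: 0.11 m is 0.1375, -0.005 m is -0.0063.

{"name": "send_rows", "arguments": {
  "rows": [
    [-0.0063, -0.0013, 0.0438, 0, 0, 0, 0.085],
    [-0.0063, -0.0013, 0.0875, 0, 0, 0, 0.085],
    [-0.0063, -0.0013, 0.125, 0, 0, 0, 0.085],
    [-0.0063, -0.0013, 0.1375, 0, 0, 0, 0.085],
    [-0.0063, -0.0013, 0.1375, 0, 0, 0, 0.085],
    [-0.0063, -0.0013, 0.1375, 0, 0, 0, 0.0],
    [-0.0063, -0.0013, 0.1375, 0, 0, 0, 0.0],
    [-0.0063, -0.0013, 0.1375, 0, 0, 0, 0.0],
    [-0.0063, -0.0013, 0.1375, 0, 0, 0, 0.0],
    [-0.0063, -0.0013, 0.1375, 0, 0, 0, 0.0]
  ]
}}

```text
time: 14.03
position: [0.4447, -0.1702, 0.0457]
eef_rot: [[0.001, 1.0, 0.0], [1.0, -0.001, -0.0], [-0.0, 0.0, -1.0]]
wrist_force: [-1.3, 0.1, 6.3]
opening: 0.0432
finger_force: 39.6
```

```bash
python3 -c "
from h import *
go((.595,.1945,.15,85.5))"
```

```text
[0.3648, 0.15, -0.1042] [0.0, 0.0, 4.5]
t 14.0 [ 0.4447 -0.1702  0.0457] open 0.0432 q7 11.6 F [-1.3  0.1  6.3]
```

To row units: 0.24 m is 0.3, 0.205 m is 0.2563, 4.5 degrees is 0.05.

{"name": "send_rows", "arguments": {
  "rows": [
    [0, 0, -0.0438, 0, 0, 0, 0],
    [0, 0, -0.0875, 0, 0, 0, 0],
    [0, 0, -0.13, 0, 0, 0.0222, 0],
    [0.0375, 0.015, -0.13, 0, 0, 0.05, 0],
    [0.0813, 0.0338, -0.13, 0, 0, 0.05, 0],
    [0.125, 0.0513, -0.13, 0, 0, 0.05, 0],
    [0.1688, 0.0688, -0.13, 0, 0, 0.05, 0],
    [0.2125, 0.0875, -0.13, 0, 0, 0.05, 0],
    [0.2563, 0.105, -0.13, 0, 0, 0.05, 0],
    [0.3, 0.1238, -0.13, 0, 0, 0.05, 0]
  ]
}}

```text
time: 14.87
position: [0.5437, 0.0715, 0.1492]
eef_rot: [[0.08, 0.997, 0.0], [0.997, -0.08, 0.001], [0.001, 0.0, -1.0]]
wrist_force: [1.0, -0.9, -1.7]
opening: 0.043
finger_force: 41.4
```

```bash
python3 -c "
from h import *
go((.595,.1945,.15,85.5))"
```

```text
[0.1267, 0.0413, -0.0007] [0.0, -0.1, -0.1]
t 14.9 [0.5437 0.0715 0.1492] open 0.043 q7 -24.8 F [ 1.  -0.9 -1.7]
```

To row units: 0.122 m is 0.1525, 0.1 m is 0.125.

{"name": "send_rows", "arguments": {
  "rows": [
    [0.0438, 0.0138, 0, 0, 0, 0, 0],
    [0.0875, 0.0275, 0, 0, 0, 0, 0],
    [0.125, 0.0413, 0, 0, 0, 0, 0],
    [0.1525, 0.05, 0, 0, 0, 0, 0],
    [0.1525, 0.05, 0, 0, 0, 0, 0],
    [0.1525, 0.05, 0, 0, 0, 0, 0],
    [0.1525, 0.05, 0.0375, 0, 0, 0, 0],
    [0.1525, 0.05, 0.075, 0, 0, 0, 0],
    [0.1525, 0.05, 0.1063, 0, 0, 0, 0],
    [0.1525, 0.05, 0.1063, 0, 0, 0, 0]
  ]
}}

```text
time: 15.7
position: [0.5889, 0.1844, 0.0583]
eef_rot: [[0.082, 0.997, -0.01], [0.997, -0.082, -0.002], [-0.003, -0.01, -1.0]]
wrist_force: [0.1, -0.5, -1.5]
opening: 0.0431
finger_force: 41.4
```

```bash
python3 -c "
from h import *
go((.595,.1945,.0507,85.5))"
```

```text
[0.0106, 0.0053, 0.0075] [-0.6, 0.2, -0.2]
t 15.7 [0.5889 0.1844 0.0583] open 0.0431 q7 -42.4 F [ 0.1 -0.5 -1.5]
```

To row units: 0.008 m is 0.01, 0.005 m is 0.0063, -0.3 degrees is -0.0033.

{"name": "send_rows", "arguments": {
  "rows": [
    [0.0063, 0.0063, 0, -0.0033, 0, 0, 0],
    [0.01, 0.0063, 0.005, -0.0033, 0, 0, 0],
    [0.01, 0.0063, 0.01, -0.0033, 0, 0, 0],
    [0.01, 0.0063, 0.01, -0.0033, 0, 0, 0]
  ]
}}

```text
time: 16.03
position: [0.5984, 0.197, 0.0562]
eef_rot: [[0.079, 0.997, 0.005], [0.997, -0.079, 0.002], [0.002, 0.005, -1.0]]
wrist_force: [-0.3, -0.3, -1.1]
opening: 0.0432
finger_force: 41.4
```

To row units: -0.12 m is -0.15, -0.1 m is -0.125.

{"name": "send_rows", "arguments": {
  "rows": [
    [0, 0, 0, 0, 0, 0, 0.07],
    [0, 0, 0, 0, 0, 0, 0.07],
    [0, 0, 0, 0, 0, 0, 0.07],
    [0, 0, -0.0375, 0, 0, 0, 0.085],
    [0, 0, -0.0813, 0, 0, 0, 0.085],
    [0, 0, -0.125, 0, 0, 0, 0.085],
    [0, 0, -0.15, 0, 0, 0, 0.085]
  ]
}}

```text
time: 16.62
position: [0.5987, 0.1974, 0.1798]
eef_rot: [[0.079, 0.997, 0.008], [0.997, -0.079, 0.003], [0.004, 0.008, -1.0]]
wrist_force: [0.9, 1.5, 1.0]
opening: 0.0852
finger_force: 0.0
```

```bash
python3 -c "
from h import *
go((.445,.1665,.17,90))"
```

```text
[-0.0429, -0.1509, 0.0084] [0.5, -0.2, -4.5]
t 16.6 [0.5987 0.1974 0.1798] open 0.0852 q7 -39.7 F [0.9 1.5 1. ]
```

To row units: -0.151 m is -0.1888, 0.07 m is 0.0875, -4.5 degrees is -0.05.

{"name": "send_rows", "arguments": {
  "rows": [
    [-0.015, -0.0475, 0, 0.0056, -0.0022, -0.05, 0.07],
    [-0.0313, -0.0938, 0, 0.0056, -0.0022, -0.05, 0.07],
    [-0.0438, -0.14, 0, 0.0056, -0.0022, -0.05, 0.07],
    [-0.0538, -0.1888, 0, 0.0056, -0.0022, -0.05, 0.07],
    [-0.0538, -0.1888, 0, 0.0056, -0.0022, -0.05, 0.07],
    [-0.0538, -0.1888, 0.05, 0.0056, -0.0022, -0.05, 0.07],
    [-0.0538, -0.1888, 0.0875, 0.0056, -0.0022, -0.05, 0.07],
    [-0.0538, -0.1888, 0.0875, 0.0056, -0.0022, -0.05, 0.07]
  ]
}}

```text
time: 17.28
position: [0.4401, 0.1635, 0.1007]
eef_rot: [[0.0, 1.0, -0.012], [1.0, -0.0, -0.004], [-0.004, -0.012, -1.0]]
wrist_force: [-1.6, 0.1, -1.1]
opening: 0.07
finger_force: 0.0
```

```bash
python3 -c "
from h import *
go((.445,.1665,.006,90))"
```

```text
[0.0034, 0.006, 0.0947] [-0.7, 0.2, -0.0]
t 17.3 [0.4401 0.1635 0.1007] open 0.07 q7 -28.9 F [-1.6  0.1 -1.1]
```

To row units: 0.094 m is 0.1175, 0.07 m is 0.0875, -0.3 degrees is -0.0033.

{"name": "send_rows", "arguments": {
  "rows": [
    [0.0038, 0.0038, 0.025, -0.0033, 0, 0, 0.07],
    [0.0038, 0.0038, 0.0563, -0.0033, 0, 0, 0.07],
    [0.0038, 0.0038, 0.0875, -0.0033, 0, 0, 0.07],
    [0.0038, 0.0038, 0.1125, -0.0033, 0, 0, 0.07],
    [0.0038, 0.0038, 0.1175, -0.0033, 0, 0, 0.07],
    [0.0038, 0.0038, 0.1175, -0.0033, 0, 0, 0.07]
  ]
}}

```text
time: 17.78
position: [0.4459, 0.1688, 0.0107]
eef_rot: [[-0.0, 1.0, -0.002], [1.0, 0.0, -0.001], [-0.001, -0.002, -1.0]]
wrist_force: [-0.8, 0.3, 0.4]
opening: 0.0698
finger_force: 0.0
```

{"name": "send_rows", "arguments": {
  "rows": [
    [0, 0, 0, 0, 0, 0, 0],
    [0, 0, 0, 0, 0, 0, 0],
    [0, 0, 0, 0, 0, 0, 0],
    [0, 0, 0, 0, 0, 0, 0],
    [0, 0, 0, 0, 0, 0, 0],
    [0, 0, 0, 0, 0, 0, 0]
  ],
  "grip_force": 30
}}

```text
time: 18.28
position: [0.4469, 0.1685, 0.0119]
eef_rot: [[0.001, 1.0, 0.001], [1.0, -0.001, -0.002], [-0.002, 0.001, -1.0]]
wrist_force: [-1.8, -1.1, 7.1]
opening: 0.0233
finger_force: 29.0
```

```bash
python3 -c "
from h import *
go((.445,.1665,.14,90),(.598,-.207,.14,105))"
```

```text
[-0.0022, -0.0018, -0.1281] [0.1, 0.1, -0.0]
[-0.3756, 0.1515, -0.1272] [0.1, 0.1, -15.0]
t 18.3 [0.4469 0.1685 0.0119] open 0.0233 q7 -38.8 F [-1.8 -1.1  7.1]
```

To row units: 0.02 m is 0.025, 0.01 m is 0.0125.

{"name": "send_rows", "arguments": {
  "rows": [
    [0, 0, 0, 0, 0, 0, 0.06],
    [0, 0, 0, 0, 0, 0, 0.06],
    [0, 0, 0.0125, 0, 0, 0, 0.06],
    [0, 0, 0.025, 0, 0, 0, 0.06],
    [0, 0, 0.025, 0, 0, 0, 0.06]
  ]
}}

```text
time: 18.7
position: [0.4444, 0.1674, -0.0117]
eef_rot: [[0.001, 1.0, -0.004], [1.0, -0.001, -0.002], [-0.002, -0.004, -1.0]]
wrist_force: [0.4, 0.8, -1.0]
opening: 0.06
finger_force: 0.0
```

{"name": "send_rows", "arguments": {
  "rows": [
    [0, 0, 0, 0, 0, 0, 0],
    [0, 0, 0, 0, 0, 0, 0],
    [0, 0, 0, 0, 0, 0, 0],
    [0, 0, 0, 0, 0, 0, 0],
    [0, 0, 0, 0, 0, 0, 0],
    [0, 0, 0, 0, 0, 0, 0]
  ]
}}

```text
time: 19.2
position: [0.4462, 0.1684, -0.0092]
eef_rot: [[0.0, 1.0, 0.0], [1.0, -0.0, -0.001], [-0.001, 0.0, -1.0]]
wrist_force: [-2.1, -0.2, 1.7]
opening: 0.0227
finger_force: 27.9
```

```bash
python3 - <<'E'
from h import *
go((.445,.1665,.14,90),(.598,-.207,.14,105))
w=optics.grab_frame('wrist')['frame'][140:384,90:420]
save(cv2.resize(w,(660,488),interpolation=cv2.INTER_CUBIC),'w7.png')
E
```

```text
[-0.0021, -0.0012, -0.1492] [0.0, 0.1, -0.0]
[-0.3755, 0.1519, -0.1486] [-0.0, 0.1, -15.0]
t 19.2 [ 0.4462  0.1684 -0.0092] open 0.0227 q7 -40.7 F [-2.1 -0.2  1.7]
```

View pics/w7.png

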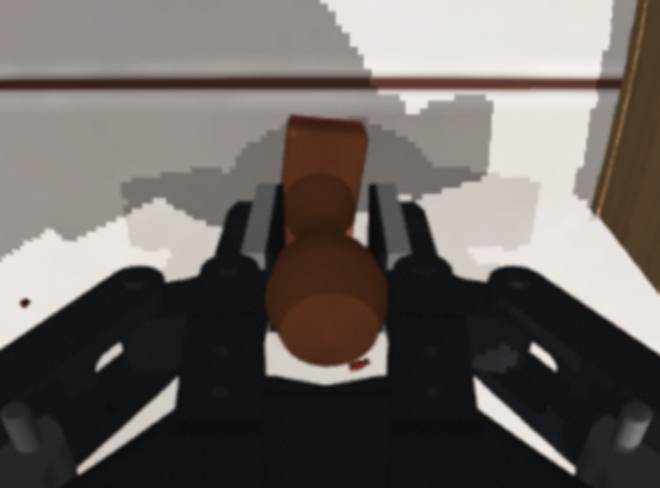

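To row units: -0.01 m is -0.0125, -0.001 m is -0.0013.

{"name": "send_rows", "arguments": {
  "rows": [
    [0, 0, 0, 0, 0, 0, 0.06],
    [0, 0, 0, 0, 0, 0, 0.06],
    [0, -0.0013, -0.0075, 0, 0, 0, 0.06],
    [0, -0.0013, -0.0125, 0, 0, 0, 0.06],
    [0, -0.0013, -0.0125, 0, 0, 0, 0.0],
    [0, -0.0013, -0.0125, 0, 0, 0, 0.0],
    [0, -0.0013, -0.0125, 0, 0, 0, 0.0],
    [0, -0.0013, -0.0125, 0, 0, 0, 0.0],
    [0, -0.0013, -0.0125, 0, 0, 0, 0.0]
  ]
}}

```text
time: 20.0
position: [0.445, 0.1682, 0.0008]
eef_rot: [[0.0, 1.0, -0.001], [1.0, -0.0, -0.002], [-0.002, -0.001, -1.0]]
wrist_force: [-1.9, -0.7, 4.5]
opening: 0.0239
finger_force: 29.2
```

To row units: -0.12 m is -0.15, -0.09 m is -0.1125.

{"name": "send_rows", "arguments": {
  "rows": [
    [0, 0, 0, 0, 0, 0, 0],
    [0, 0, -0.0125, 0, 0, 0, 0],
    [0, 0, -0.0375, 0, 0, 0, 0],
    [0, 0, -0.075, 0, 0, 0, 0],
    [0, 0, -0.1125, 0, 0, 0, 0],
    [0, 0, -0.15, 0, 0, 0, 0],
    [0, 0, -0.15, 0, 0, 0, 0]
  ]
}}

```text
time: 20.58
position: [0.4489, 0.1703, 0.126]
eef_rot: [[-0.0, 1.0, 0.009], [1.0, 0.0, -0.001], [-0.001, 0.009, -1.0]]
wrist_force: [0.7, 1.5, -1.0]
opening: 0.0233
finger_force: 29.5
```

```bash
python3 - <<'E'
from h import *
go((.598,-.207,.12,105))
o=manip.get_obs();print(o['finger_force'])
a=optics.grab_frame('top');f=a['frame'];hsv=cv2.cvtColor(f,cv2.COLOR_RGB2HSV)
print(hsv[228:242:2,188].tolist())
E
```

```text
[-0.3773, 0.1491, 0.0077] [0.5, 0.1, -15.0]
t 20.6 [0.4489 0.1703 0.126 ] open 0.0233 q7 -27.9 F [ 0.7  1.5 -1. ]
29.52525207423605
[[9, 23, 109], [6, 23, 110], [9, 23, 110], [6, 23, 111], [8, 25, 112], [6, 23, 112], [11, 25, 113]]
```

To row units: -0.34 m is -0.425, -0.17 m is -0.2125, -15 degrees is -0.1667.

{"name": "send_rows", "arguments": {
  "rows": [
    [-0.0375, 0.015, 0, 0, 0, -0.0222, 0],
    [-0.0813, 0.0325, 0, 0, 0, -0.0444, 0],
    [-0.125, 0.05, 0, 0, 0, -0.0667, 0],
    [-0.1688, 0.0663, 0, 0, 0, -0.0889, 0],
    [-0.2125, 0.0838, 0, 0, 0, -0.1111, 0],
    [-0.2563, 0.1013, 0, 0, 0, -0.1333, 0],
    [-0.3, 0.1188, 0, 0, 0, -0.1556, 0],
    [-0.3438, 0.1363, 0, 0, 0, -0.1667, 0],
    [-0.3875, 0.1525, 0, 0, 0, -0.1667, 0],
    [-0.425, 0.1675, 0, 0, 0, -0.1667, 0]
  ]
}}

```text
time: 21.47
position: [0.5784, -0.1746, 0.1191]
eef_rot: [[-0.257, 0.966, -0.003], [0.966, 0.257, -0.001], [-0.0, -0.003, -1.0]]
wrist_force: [0.9, -0.3, -0.3]
opening: 0.0238
finger_force: 29.5
```

```bash
python3 -c "
from h import *
go((.598,-.207,.12,105))"
```

```text
[-0.0364, 0.0106, -0.0009] [-0.2, 0.0, -0.1]
t 21.5 [ 0.5784 -0.1746  0.1191] open 0.0238 q7 14.9 F [ 0.9 -0.3 -0.3]
```

To row units: 0.1 m is 0.125, 0.085 m is 0.1063.

{"name": "send_rows", "arguments": {
  "rows": [
    [-0.025, 0.0063, 0, 0, 0, 0, 0],
    [-0.0413, 0.0125, 0, 0, 0, 0, 0],
    [-0.0413, 0.0125, 0, 0, 0, 0, 0],
    [-0.0413, 0.0125, 0.0375, 0, 0, 0, 0],
    [-0.0413, 0.0125, 0.075, 0, 0, 0, 0],
    [-0.0413, 0.0125, 0.1063, 0, 0, 0, 0],
    [-0.0413, 0.0125, 0.125, 0, 0, 0, 0],
    [-0.0413, 0.0125, 0.125, 0, 0, 0, 0],
    [-0.0413, 0.0125, 0.125, 0, 0, 0, 0]
  ]
}}

```text
time: 22.22
position: [0.5966, -0.1999, 0.0206]
eef_rot: [[-0.259, 0.966, -0.002], [0.966, 0.259, -0.0], [0.0, -0.002, -1.0]]
wrist_force: [0.8, -0.2, 0.5]
opening: 0.0238
finger_force: 29.6
```

```bash
python3 -c "
from h import *
go((.598,-.207,.0055,105))"
```

```text
[-0.0072, -0.0005, 0.0151] [-0.1, -0.0, 0.0]
t 22.2 [ 0.5966 -0.1999  0.0206] open 0.0238 q7 13.0 F [ 0.8 -0.2  0.5]
```

To row units: 0.016 m is 0.02, 0.014 m is 0.0175.

{"name": "send_rows", "arguments": {
  "rows": [
    [-0.0075, 0, 0.005, 0, 0, 0, 0],
    [-0.0075, 0, 0.0125, 0, 0, 0, 0],
    [-0.0075, 0, 0.0175, 0, 0, 0, 0],
    [-0.0075, 0, 0.02, 0, 0, 0, 0],
    [-0.0075, 0, 0.02, 0, 0, 0, 0]
  ]
}}

```text
time: 22.63
position: [0.5988, -0.207, 0.0052]
eef_rot: [[-0.258, 0.966, -0.0], [0.966, 0.258, -0.002], [-0.002, -0.001, -1.0]]
wrist_force: [0.2, 0.5, -0.6]
opening: 0.0237
finger_force: 29.6
```

To row units: -0.12 m is -0.15, -0.09 m is -0.1125.

{"name": "send_rows", "arguments": {
  "rows": [
    [0, 0, 0, 0, 0, 0, 0.045],
    [0, 0, 0, 0, 0, 0, 0.05],
    [0, 0, 0, 0, 0, 0, 0.05],
    [0, 0, -0.025, 0, 0, 0, 0.05],
    [0, 0, -0.0625, 0, 0, 0, 0.05],
    [0, 0, -0.1125, 0, 0, 0, 0.05],
    [0, 0, -0.15, 0, 0, 0, 0.06]
  ]
}}

```text
time: 23.22
position: [0.5994, -0.2064, 0.1278]
eef_rot: [[-0.259, 0.966, 0.001], [0.966, 0.259, -0.002], [-0.002, 0.001, -1.0]]
wrist_force: [1.1, -0.6, -0.7]
opening: 0.0595
finger_force: 0.0
```

```bash
python3 -c "
from h import *
go((.439,-.059,.1,90))"
```

```text
[0.1839, -0.1168, 0.0273] [0.1, 0.1, 15.0]
t 23.2 [ 0.5994 -0.2064  0.1278] open 0.0595 q7 16.8 F [ 1.1 -0.6 -0.7]
```

To row units: 0.184 m is 0.23, 0.15 m is 0.1875, 15 degrees is 0.1667.

{"name": "send_rows", "arguments": {
  "rows": [
    [0.0375, -0.0238, 0, 0, 0, 0.0333, 0.06],
    [0.075, -0.0475, 0, 0, 0, 0.0667, 0.06],
    [0.1125, -0.0713, 0, 0, 0, 0.1, 0.06],
    [0.15, -0.095, 0, 0, 0, 0.1333, 0.06],
    [0.1875, -0.1188, 0, 0, 0, 0.1667, 0.06],
    [0.23, -0.1463, 0, 0, 0, 0.1667, 0.06],
    [0.23, -0.1463, 0, 0, 0, 0.1667, 0.06],
    [0.23, -0.1463, 0.0375, 0, 0, 0.1667, 0.06],
    [0.23, -0.1463, 0.0625, 0, 0, 0.1667, 0.06],
    [0.23, -0.1463, 0.0625, 0, 0, 0.1667, 0.06]
  ]
}}

```text
time: 24.05
position: [0.4354, -0.0588, 0.0724]
eef_rot: [[-0.0, 1.0, -0.005], [1.0, 0.0, -0.001], [-0.001, -0.005, -1.0]]
wrist_force: [-1.1, 0.9, -0.1]
opening: 0.0597
finger_force: 0.0
```

```bash
python3 -c "
from h import *
go((.439,-.059,-.02,90))"
```

```text
[-0.0001, 0.0041, 0.0924] [-0.3, 0.0, 0.0]
t 24.1 [ 0.4354 -0.0588  0.0724] open 0.0597 q7 3.0 F [-1.1  0.9 -0.1]
```

To row units: 0.091 m is 0.1138, 0.02 m is 0.025.

{"name": "send_rows", "arguments": {
  "rows": [
    [0, 0.0013, 0.025, 0, 0, 0, 0.06],
    [0, 0.0013, 0.0563, 0, 0, 0, 0.06],
    [0, 0.0013, 0.0875, 0, 0, 0, 0.06],
    [0, 0.0013, 0.1063, 0, 0, 0, 0.06],
    [0, 0.0013, 0.1138, 0, 0, 0, 0.06],
    [0, 0.0013, 0.1138, 0, 0, 0, 0.06]
  ]
}}

```text
time: 24.55
position: [0.4388, -0.0589, -0.0165]
eef_rot: [[0.0, 1.0, -0.002], [1.0, -0.0, 0.0], [0.0, -0.002, -1.0]]
wrist_force: [0.3, -0.3, -0.1]
opening: 0.0601
finger_force: 0.0
```

{"name": "send_rows", "arguments": {
  "rows": [
    [0, 0, 0, 0, 0, 0, 0],
    [0, 0, 0, 0, 0, 0, 0],
    [0, 0, 0, 0, 0, 0, 0],
    [0, 0, 0, 0, 0, 0, 0],
    [0, 0, 0, 0, 0, 0, 0],
    [0, 0, 0, 0, 0, 0, 0]
  ]
}}

```text
time: 25.05
position: [0.4405, -0.0598, -0.0146]
eef_rot: [[0.001, 1.0, 0.002], [1.0, -0.001, -0.003], [-0.003, 0.002, -1.0]]
wrist_force: [-1.7, 0.3, 6.0]
opening: 0.0268
finger_force: 29.4
```

To row units: -0.08 m is -0.1, -0.05 m is -0.0625.

{"name": "send_rows", "arguments": {
  "rows": [
    [0, 0, 0, 0, 0, 0, 0],
    [0, 0, -0.025, 0, 0, 0, 0],
    [0, 0, -0.0625, 0, 0, 0, 0],
    [0, 0, -0.1, 0, 0, 0, 0],
    [0, 0, -0.1, 0, 0, 0, 0]
  ],
  "grip_force": 45
}}

```text
time: 25.47
position: [0.4436, -0.0599, 0.0692]
eef_rot: [[0.0, 1.0, 0.009], [1.0, -0.0, -0.006], [-0.006, 0.009, -1.0]]
wrist_force: [1.0, 0.5, -0.9]
opening: 0.026
finger_force: 44.9
```

```bash
python3 - <<'E'
from h import *
go((.625,.047,.065,98.4))
a=optics.grab_frame('top');f=a['frame'];hsv=cv2.cvtColor(f,cv2.COLOR_RGB2HSV)
print(hsv[228:240:2,276].tolist(),manip.get_obs()['finger_force'])
E
```

```text
[0.107, 0.1814, 0.0051] [0.5, 0.4, -8.4]
t 25.5 [ 0.4436 -0.0599  0.0692] open 0.026 q7 1.6 F [ 1.   0.5 -0.9]
[[28, 85, 54], [28, 79, 55], [30, 83, 52], [28, 87, 53], [28, 90, 54], [30, 82, 53]] 44.929792396724224
```

To row units: 0.18 m is 0.225, 0.15 m is 0.1875, -8.4 degrees is -0.0933.

{"name": "send_rows", "arguments": {
  "rows": [
    [0.0225, 0.0375, 0, 0, 0, -0.0222, 0],
    [0.045, 0.075, 0, 0, 0, -0.0444, 0],
    [0.0675, 0.1125, 0, 0, 0, -0.0667, 0],
    [0.09, 0.15, 0, 0, 0, -0.0933, 0],
    [0.1125, 0.1875, 0, 0, 0, -0.0933, 0],
    [0.1325, 0.225, 0, 0, 0, -0.0933, 0],
    [0.1325, 0.225, 0, 0, 0, -0.0933, 0],
    [0.1325, 0.225, 0, 0, 0, -0.0933, 0],
    [0.1325, 0.225, 0.0375, 0, 0, -0.0933, 0],
    [0.1325, 0.225, 0.0625, 0, 0, -0.0933, 0]
  ]
}}

```text
time: 26.35
position: [0.6183, 0.0455, 0.0122]
eef_rot: [[-0.145, 0.989, -0.001], [0.989, 0.145, -0.003], [-0.003, -0.001, -1.0]]
wrist_force: [-0.7, -0.4, -2.1]
opening: 0.0259
finger_force: 45.0
```

```bash
python3 -c "
from h import *
go((.625,.047,-.0095,98.4))"
```

```text
[0.0005, 0.0069, 0.0217] [-0.1, 0.2, -0.1]
t 26.4 [0.6183 0.0455 0.0122] open 0.0259 q7 -19.6 F [-0.7 -0.4 -2.1]
```

To row units: 0.022 m is 0.0275, 0.018 m is 0.0225, 0.1 degrees is 0.0011.

{"name": "send_rows", "arguments": {
  "rows": [
    [0, 0.005, 0.0075, 0, 0.0011, 0, 0],
    [0, 0.005, 0.015, 0, 0.0011, 0, 0],
    [0, 0.005, 0.0225, 0, 0.0011, 0, 0],
    [0, 0.005, 0.0275, 0, 0.0011, 0, 0],
    [0, 0.005, 0.0275, 0, 0.0011, 0, 0]
  ]
}}

```text
time: 26.77
position: [0.623, 0.0468, -0.0083]
eef_rot: [[-0.145, 0.989, -0.001], [0.989, 0.145, -0.0], [0.0, -0.001, -1.0]]
wrist_force: [-0.4, 0.1, -1.0]
opening: 0.0262
finger_force: 45.0
```

{"name": "send_rows", "arguments": {
  "rows": [
    [0, 0, 0, 0, 0, 0, 0.04],
    [0, 0, 0, 0, 0, 0, 0.05],
    [0, 0, 0, 0, 0, 0, 0.05],
    [0, 0, -0.025, 0, 0, 0, 0.05],
    [0, 0, -0.0625, 0, 0, 0, 0.05],
    [0, 0, -0.1125, 0, 0, 0, 0.06],
    [0, 0, -0.1375, 0, 0, 0, 0.07]
  ]
}}

```text
time: 27.35
position: [0.6252, 0.0481, 0.1065]
eef_rot: [[-0.146, 0.989, 0.005], [0.989, 0.146, 0.001], [0.0, 0.005, -1.0]]
wrist_force: [1.8, -0.2, 0.5]
opening: 0.0697
finger_force: 0.0
```

```bash
python3 -c "
from h import *
go((.434,.292,.1,90))"
```

```text
[0.2692, -0.1535, 0.0057] [0.3, -0.0, 8.4]
t 27.4 [0.6252 0.0481 0.1065] open 0.0697 q7 -16.3 F [ 1.8 -0.2  0.5]
```

To row units: 0.268 m is 0.335, 0.11 m is 0.1375, 8.4 degrees is 0.0933.

{"name": "send_rows", "arguments": {
  "rows": [
    [0.0125, -0.0438, -0.05, 0, 0, 0.0222, 0.07],
    [0.025, -0.0875, -0.0625, 0, 0, 0.0444, 0.07],
    [0.0563, -0.125, -0.0625, 0, 0, 0.0667, 0.07],
    [0.0938, -0.1563, -0.0625, 0, 0, 0.0933, 0.07],
    [0.1375, -0.1813, -0.0625, 0, 0, 0.0933, 0.07],
    [0.1875, -0.1913, -0.0625, 0, 0, 0.0933, 0.07],
    [0.2375, -0.1913, -0.0625, 0, 0, 0.0933, 0.07],
    [0.2875, -0.1913, -0.0625, 0, 0, 0.0933, 0.07],
    [0.335, -0.1913, -0.05, 0, 0, 0.0933, 0.07],
    [0.335, -0.1913, 0, 0, 0, 0.0933, 0.07]
  ]
}}

```text
time: 28.18
position: [0.4334, 0.3024, 0.1079]
eef_rot: [[-0.01, 1.0, 0.01], [1.0, 0.01, 0.012], [0.012, 0.01, -1.0]]
wrist_force: [0.7, 1.6, -0.1]
opening: 0.0701
finger_force: 0.0
```

```bash
python3 -c "
from h import *
go((.434,.292,-.016,90))"
```

```text
[-0.0119, -0.0008, 0.1237] [0.6, -0.7, 0.6]
t 28.2 [0.4334 0.3024 0.1079] open 0.0701 q7 -51.7 F [ 0.7  1.6 -0.1]
```

To row units: 0.02 m is 0.025, -0.004 m is -0.005.

{"name": "send_rows", "arguments": {
  "rows": [
    [-0.005, 0, 0.025, 0, 0, 0, 0.07],
    [-0.005, 0, 0.025, 0, 0, 0, 0.07],
    [-0.005, 0, 0.025, 0, 0, 0, 0.07]
  ]
}}

```text
time: 28.43
position: [0.4323, 0.2859, 0.0818]
eef_rot: [[-0.0, 1.0, -0.002], [1.0, 0.0, -0.0], [-0.0, -0.002, -1.0]]
wrist_force: [0.9, 0.7, 0.2]
opening: 0.07
finger_force: 0.0
```

```bash
python3 -c "
from h import *
go((.434,.292,-.016,90))"
```

```text
[0.0061, 0.0019, 0.0978] [-0.1, 0.0, 0.0]
t 28.4 [0.4323 0.2859 0.0818] open 0.07 q7 -52.1 F [0.9 0.7 0.2]
```

To row units: 0.097 m is 0.1213, 0.07 m is 0.0875.

{"name": "send_rows", "arguments": {
  "rows": [
    [0.0075, 0.0025, 0.025, 0, 0, 0, 0.07],
    [0.0075, 0.0025, 0.0563, 0, 0, 0, 0.07],
    [0.0075, 0.0025, 0.0875, 0, 0, 0, 0.07],
    [0.0075, 0.0025, 0.1125, 0, 0, 0, 0.07],
    [0.0075, 0.0025, 0.1213, 0, 0, 0, 0.07],
    [0.0075, 0.0025, 0.1213, 0, 0, 0, 0.07]
  ]
}}

```text
time: 28.93
position: [0.4354, 0.2916, -0.0147]
eef_rot: [[0.002, 1.0, -0.0], [1.0, -0.002, 0.0], [0.0, -0.0, -1.0]]
wrist_force: [-0.2, -0.3, 0.8]
opening: 0.0701
finger_force: 0.0
```

{"name": "send_rows", "arguments": {
  "rows": [
    [0, 0, 0, 0, 0, 0, 0],
    [0, 0, 0, 0, 0, 0, 0],
    [0, 0, 0, 0, 0, 0, 0],
    [0, 0, 0, 0, 0, 0, 0],
    [0, 0, 0, 0, 0, 0, 0],
    [0, 0, 0, 0, 0, 0, 0]
  ]
}}

```text
time: 29.43
position: [0.4359, 0.2928, -0.013]
eef_rot: [[0.001, 1.0, 0.002], [1.0, -0.001, 0.001], [0.001, 0.002, -1.0]]
wrist_force: [-1.9, -1.5, 7.5]
opening: 0.0326
finger_force: 44.2
```

To row units: -0.205 m is -0.2563, -0.03 m is -0.0375, -8 degrees is -0.0889.

{"name": "send_rows", "arguments": {
  "rows": [
    [0, 0, -0.0188, 0, 0, 0, 0],
    [0, 0, -0.0563, 0, 0, 0, 0],
    [0, 0, -0.1, 0, 0, 0, 0],
    [0, 0, -0.1375, 0, 0, 0, 0],
    [-0.0375, 0, -0.15, 0, 0, 0, 0],
    [-0.0813, 0, -0.15, 0, 0, 0, 0],
    [-0.125, 0, -0.15, 0, 0, -0.0222, 0],
    [-0.1688, 0, -0.15, 0, 0, -0.0444, 0],
    [-0.2125, 0.0125, -0.15, 0, 0, -0.0667, 0],
    [-0.2563, 0.0375, -0.15, 0, 0, -0.0889, 0]
  ]
}}

```text
time: 30.27
position: [0.4633, 0.085, 0.1058]
eef_rot: [[-0.142, 0.99, 0.0], [0.99, 0.142, -0.006], [-0.006, -0.0, -1.0]]
wrist_force: [0.9, 0.9, -0.7]
opening: 0.0328
finger_force: 45.6
```

```bash
python3 -c "
from h import *
go((.6365,-.03,.1,98.4))"
```

```text
[-0.1384, 0.1551, 0.0066] [-0.0, 0.3, -0.2]
t 30.3 [0.4633 0.085  0.1058] open 0.0328 q7 -11.9 F [ 0.9  0.9 -0.7]
```

To row units: 0.152 m is 0.19, 0.03 m is 0.0375, 0.3 degrees is 0.0033.

{"name": "send_rows", "arguments": {
  "rows": [
    [-0.0288, 0.0313, 0, 0, 0.0033, 0, 0],
    [-0.0575, 0.0638, 0, 0, 0.0033, 0, 0],
    [-0.0863, 0.0963, 0, 0, 0.0033, 0, 0],
    [-0.115, 0.1275, 0, 0, 0.0033, 0, 0],
    [-0.1438, 0.16, 0, 0, 0.0033, 0, 0],
    [-0.1675, 0.19, 0, 0, 0.0033, 0, 0],
    [-0.1675, 0.19, 0, 0, 0.0033, 0, 0],
    [-0.1675, 0.19, 0.0375, 0, 0.0033, 0, 0],
    [-0.1675, 0.19, 0.075, 0, 0.0033, 0, 0],
    [-0.1675, 0.19, 0.1, 0, 0.0033, 0, 0]
  ]
}}

```text
time: 31.1
position: [0.6329, -0.0249, 0.0237]
eef_rot: [[-0.138, 0.99, -0.002], [0.99, 0.138, 0.006], [0.006, -0.002, -1.0]]
wrist_force: [-0.9, -0.1, -2.1]
opening: 0.0325
finger_force: 45.6
```

```bash
python3 -c "
from h import *
go((.6365,-.03,-.008,98.4))"
```

```text
[-0.0058, 0.0029, 0.0316] [-0.1, -0.4, -0.4]
t 31.1 [ 0.6329 -0.0249  0.0237] open 0.0325 q7 -13.7 F [-0.9 -0.1 -2.1]
```

To row units: 0.028 m is 0.035, 0.002 m is 0.0025, -0.2 degrees is -0.0022.

{"name": "send_rows", "arguments": {
  "rows": [
    [-0.0038, 0.0025, 0.0063, 0, -0.0022, 0, 0],
    [-0.0038, 0.0025, 0.0175, 0, -0.0022, 0, 0],
    [-0.0038, 0.0025, 0.0275, 0, -0.0022, 0, 0],
    [-0.0038, 0.0025, 0.035, 0, -0.0022, 0, 0],
    [-0.0038, 0.0025, 0.035, 0, -0.0022, 0, 0],
    [-0.0038, 0.0025, 0.035, 0, -0.0022, 0, 0]
  ]
}}

```text
time: 31.6
position: [0.6365, -0.0271, -0.0027]
eef_rot: [[-0.139, 0.99, -0.0], [0.99, 0.139, 0.002], [0.002, 0.0, -1.0]]
wrist_force: [0.8, -0.5, -1.6]
opening: 0.0325
finger_force: 45.7
```

```bash
python3 -c "
from h import *
go((.6365,-.03,-.0085,98.4))"
```

```text
[-0.0029, -0.0004, 0.0058] [0.0, -0.1, -0.4]
t 31.6 [ 0.6365 -0.0271 -0.0027] open 0.0325 q7 -14.6 F [ 0.8 -0.5 -1.6]
```

To row units: 0.006 m is 0.0075, 0.003 m is 0.0038.

{"name": "send_rows", "arguments": {
  "rows": [
    [-0.0013, 0, 0.0038, 0, 0, 0, 0],
    [-0.0013, 0, 0.0075, 0, 0, 0, 0],
    [-0.0013, 0, 0.0075, 0, 0, 0, 0],
    [-0.0013, 0, 0.0075, 0, 0, 0, 0.045],
    [-0.0013, 0, 0.0075, 0, 0, 0, 0.055],
    [-0.0013, 0, 0.0075, 0, 0, 0, 0.055]
  ]
}}

```text
time: 32.1
position: [0.6365, -0.0281, -0.009]
eef_rot: [[-0.139, 0.99, -0.0], [0.99, 0.139, 0.002], [0.002, -0.0, -1.0]]
wrist_force: [0.4, 0.3, 1.0]
opening: 0.0552
finger_force: 0.0
```

{"name": "send_rows", "arguments": {
  "rows": [
    [0, 0, -0.0188, 0, 0, 0, 0.055],
    [0, 0, -0.0625, 0, 0, 0, 0.055],
    [0, 0, -0.1125, 0, 0, 0, 0.055],
    [0, 0, -0.1625, 0, 0, 0, 0.055],
    [0, 0, -0.2125, 0, 0, 0, 0.055],
    [0, -0.05, -0.2375, 0, 0, 0, 0.055],
    [0, -0.1, -0.2375, 0, 0, 0, 0.055],
    [0, -0.15, -0.2375, 0, 0, 0, 0.055],
    [0, -0.2, -0.2375, 0, 0, 0, 0.055],
    [0, -0.225, -0.2375, 0, 0, 0, 0.055]
  ]
}}

```text
time: 32.93
position: [0.4556, -0.0531, 0.1798]
eef_rot: [[-0.139, 0.99, -0.004], [0.99, 0.139, 0.001], [0.002, -0.003, -1.0]]
wrist_force: [-0.7, -1.5, 0.0]
opening: 0.0548
finger_force: 0.0
```

```bash
python3 - <<'E'
from h import *
a=optics.grab_frame('top')['frame'];b=optics.grab_frame('scene')['frame']
A=cv2.resize(a[125:260,90:400],(800,348),interpolation=cv2.INTER_CUBIC)
B=cv2.resize(b[110:330,140:440],(344,252),interpolation=cv2.INTER_CUBIC)
C=cv2.resize(b[120:215,165:295],(344,252),interpolation=cv2.INTER_CUBIC)
save(np.vstack([A,np.hstack([B,C,np.zeros((252,112,3),np.uint8)])]),'fin.png')
E
```

```text
(no output)
```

View pics/fin.png

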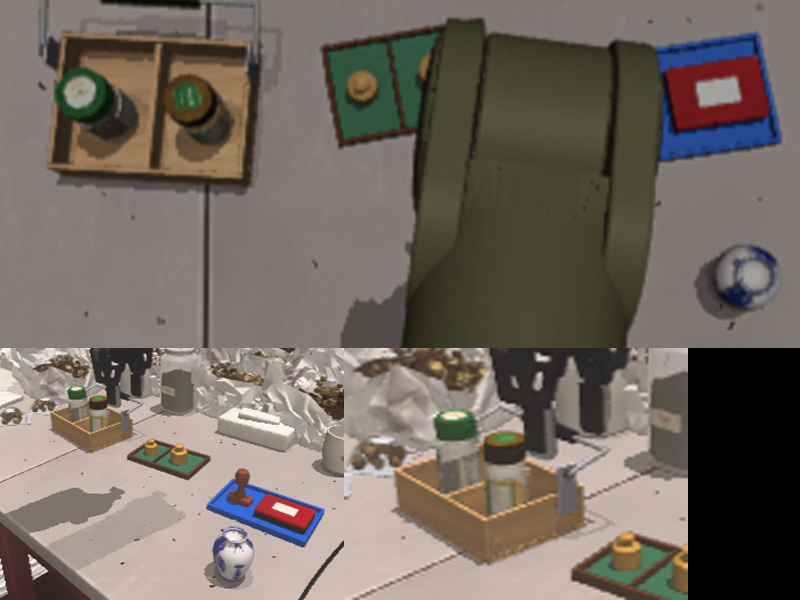

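The top and scene views show both jars upright in their bays, the bail swung over, both weights in the tray, the stamp beside the ink pad, and the porcelain jar unmoved at crop pixel (745,278).

{"name": "send_rows", "arguments": {
  "rows": [
    [0, 0, 0, 0, 0, 0, 0.055],
    [0, 0, 0, 0, 0, 0, 0.055],
    [0, 0, 0, 0, 0, 0, 0.055],
    [0, 0, 0, 0, 0, 0, 0.055]
  ]
}}

```text
time: 33.37
position: [0.4592, -0.0523, 0.1808]
eef_rot: [[-0.141, 0.99, -0.0], [0.99, 0.141, 0.006], [0.006, 0.001, -1.0]]
wrist_force: [0.2, 0.4, 0.3]
opening: 0.0549
finger_force: 0.0
```

```bash
python3 -c "
from h import *
print(manip.hand_in())"
```

```text
the job is handed in; nothing more can be done
None
```

The job is handed in after about 33 s of robot time, with no verdict returned: in the last pictures the bail is over, the jars, weights and stamp stand upright in their places, and the porcelain jar was left untouched.

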